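# Clear the tongs and rinse the used ones on a pour-over bar

### The arm

A 7-joint arm with a two-finger parallel gripper is mounted at the origin on the work surface. World frame = base frame: x ahead of the robot, y to its left, z up, the work surface at z = 0. Lengths are in m, angles in rad, forces in N, time in s.
With the tool pointing down it reaches from about 0.425 to 0.925 m from the base axis. Payload 6.8 kg.
Tool frame: the origin (TCP) lies on the front face of the gripper's body, between the roots of the fingers; the fingertips stand 73 mm ahead of it and the grasp point (between the pads) lies 54 mm ahead of it; z points along the fingers, x is the direction in which the jaws open and shut, and the axes are right-handed (so a half turn about z gives the same grasp; the last joint's range is limited). The gripper opens to 85 mm and grips with 20 to 120 N. Pads are 22 mm wide; open, the fingers measure 114 mm over their backs; the gripper's body (76 mm by 85 mm) begins 54 mm behind the grasp point. The pads swing forward as they close: fully open they stand 13 mm farther back than shut.
Start: joints at [1.126, 0.477, 0.022, 1.555, -0.011, 1.109, -0.083], TCP at [0.223, -0.637, 0.304] pointing down, gripper open.
Joint ranges: [-2.96, 2.96], [-0.34, 2.1], [-1.41, 1.46], [0.24, 2.44], [-1.37, 4.51], [0.17, 1.92], [-2.96, 2.96]. Speed limits (rad/s): [2.39, 2.39, 3.14, 3.14, 3.14, 3.14, 3.14].

### API

Orientations are given as a unit quaternion [w, x, y, z].
In Python, from station import get_obs, read_camera, hand_in gives the robot as it stands. The module is installed in compiled form; this text tells all that it offers.
- The arm moves only by the shell command python3 -m creep 'ROWS' [FORCE]. ROWS is JSON, a list that holds one entry, the list of rows, each a list of 7 numbers: the turn, a rotation vector about the tool's x, y, z in rad, then the shift along the tool's x, y, z in m, then the finger opening in m, from 0 to 0.0854. A call has 1 to 20 rows; each row shifts and turns the pose as measured when the row begins, along the tool's axes as they then stand; what a row does not reach is not made up. A row lasts 1/12 s, in which the tool goes at most 41.7 mm and 7.16 degrees, less where a joint would pass 70% of its speed; a pose out of reach is approached as far as the arm can. A call is refused whole if a number of a shift passes 0.0417 or a number of a turn 0.125, either way. A call with a gripper value outside its range is refused whole. The fingers move at their own pace and stop on an object; FORCE is the grip in N (left out, the last holds). Time passes only in rows, so rows that do not move let the fingers close. It gives the time, the measured TCP pose, the force and the opening at its end, in the units of the state.
- get_obs(): the state, without advancing time (a new reading comes with each control period).
- read_camera(name): name is "scene" or "top"; returns a dict with "color" (480x640x3 uint8, red, green, blue), "range_z" (480x640 float32, m along the optical axis (not along the pixel's ray), 0 where there is no reading), "fovy" (degrees; the focal length in pixels is half the picture's height over the tangent of half this angle, whatever the lens; pixels are square), "cx", "cy" (the principal point, pixels), "D" ([k1, k2, p1, p2, k3] as OpenCV has them; the pictures are not rectified), "rvec" (rotation vector, rad) and "tvec" (3), from world to camera coordinates, as OpenCV has them. Camera axes: x right, y down, z forward; pixel columns grow to the right and rows downward; lengths in m; the calibration is good to about 2 mm. A picture is of the moment at which its call begins.
- hand_in(): hands the job in, once; it reports no verdict.
The state is a dict: "t": time; "q": joint angles; "joint_vel": joint speeds; "joint_torque": joint torques, N m; "eef_pos": TCP position; "tool_rot": TCP orientation; "contact_force": force on the tool from outside, world axes, zero at the start; "torque": the same for the moment, N m; "gripper_width": opening from 0.0 (shut) to 1.0 (fully open).
Only numpy, scipy, OpenCV 4.12 (cv2) and the standard library are available. Lean on these libraries where they do the work, as an engineer would, in place of code of your own. Each camera call takes 0.05 s, during which the arm holds its last target.

### The job

Clear up the tongs on the coffee bar: pairs standing open have been used, so lay each of them flat on the grate of the steel rinse deck, wholly inside its rim, and pairs locked shut are clean, so lay each flat in the wooden tray; none may lie on top of another. Once all the used ones are on the deck, tilt the rinse stick well over towards its blue mark (never towards the orange one), hold it there for five seconds and let it spring back upright. Leave everything else on the bar where it stands.

Things in the scene. Friction and masses are not known exactly. Their poses are not given: they have to be found in the camera images.
- rinse_deck: Fixed steel drain deck, 225 (its x) by 325 mm (its y). Flat grate 28 mm above the bar; rim to 38 mm, 210 by 310 mm free inside. Origin: centre of underside, z up; may be turned. Behind it (+x): valve box with the stick, at x +142, y -110 mm, 60 by 74 mm, 55 mm high; spray bar 66 mm high at x +130, y -25 to +145 mm.
- rinse_stick (a joint): Spring-centred stick on the valve box, rad: 0 upright; + leans to the deck's +y, the blue mark (rinse); - leans to its -y, the orange mark (scalding, not wanted). Stops at +-0.42; spring 0.9 N m per rad (about 5 N at the knob at 0.4), returns to 0 when let go. Tilts only along the deck's y.
- stick_knob (a point): Centre of the stick's black ball knob, 28 mm across, 70 mm above the stick's pivot; upright it is 126 mm above the bar. Below it a 10 mm round steel shaft, and a rubber boot up to 14 mm above the pivot.
- tong_tray: Light wooden tray for clean tongs, fixed: inside 220 (its x) by 190 mm (its y), walls 5 mm thick, 30 mm high, floor 6 mm above the bar. Origin: centre of its underside, z up; may be turned a little.
- tongs_1: Steel locking tongs, teal heads, 80 g, 20 mm high, lying on their side; may be absent. Origin 65 mm from the hinge pin towards the heads, at mid-height. x: from hinge to heads (heads end at +83 mm, pull ring at up to -91). Arm A is fixed to this frame, its middle at y -10 mm, arm 8 mm thick; arm B, middle at y +10 when shut, swings about the pin towards +y by the jaw angle.
- jaw_1 (a joint): Jaw angle of tongs_1, rad. About 0: locked shut, ring drawn out, 28 mm wide over both arms at the origin. 0.25 to 0.33: unlocked, a V about 47 mm wide there, whose middle line leaves the pin at half this angle from x; pinched there with little force (0.25 N m per rad) the arms close to 0, let go they spring apart.
- tongs_2: Steel locking tongs, teal heads, 80 g, 20 mm high, lying on their side; may be absent. Origin 65 mm from the hinge pin towards the heads, at mid-height. x: from hinge to heads (heads end at +83 mm, pull ring at up to -91). Arm A is fixed to this frame, its middle at y -10 mm, arm 8 mm thick; arm B, middle at y +10 when shut, swings about the pin towards +y by the jaw angle.
- jaw_2 (a joint): Jaw angle of tongs_2, rad. About 0: locked shut, ring drawn out, 28 mm wide over both arms at the origin. 0.25 to 0.33: unlocked, a V about 47 mm wide there, whose middle line leaves the pin at half this angle from x; pinched there with little force (0.25 N m per rad) the arms close to 0, let go they spring apart.
- tongs_3: Steel locking tongs, teal heads, 80 g, 20 mm high, lying on their side; may be absent. Origin 65 mm from the hinge pin towards the heads, at mid-height. x: from hinge to heads (heads end at +83 mm, pull ring at up to -91). Arm A is fixed to this frame, its middle at y -10 mm, arm 8 mm thick; arm B, middle at y +10 when shut, swings about the pin towards +y by the jaw angle.
- jaw_3 (a joint): Jaw angle of tongs_3, rad. About 0: locked shut, ring drawn out, 28 mm wide over both arms at the origin. 0.25 to 0.33: unlocked, a V about 47 mm wide there, whose middle line leaves the pin at half this angle from x; pinched there with little force (0.25 N m per rad) the arms close to 0, let go they spring apart.
- tongs_4: Steel locking tongs, teal heads, 80 g, 20 mm high, lying on their side; may be absent. Origin 65 mm from the hinge pin towards the heads, at mid-height. x: from hinge to heads (heads end at +83 mm, pull ring at up to -91). Arm A is fixed to this frame, its middle at y -10 mm, arm 8 mm thick; arm B, middle at y +10 when shut, swings about the pin towards +y by the jaw angle.
- jaw_4 (a joint): Jaw angle of tongs_4, rad. About 0: locked shut, ring drawn out, 28 mm wide over both arms at the origin. 0.25 to 0.33: unlocked, a V about 47 mm wide there, whose middle line leaves the pin at half this angle from x; pinched there with little force (0.25 N m per rad) the arms close to 0, let go they spring apart.
- tongs_5: Steel locking tongs, teal heads, 80 g, 20 mm high, lying on their side; may be absent. Origin 65 mm from the hinge pin towards the heads, at mid-height. x: from hinge to heads (heads end at +83 mm, pull ring at up to -91). Arm A is fixed to this frame, its middle at y -10 mm, arm 8 mm thick; arm B, middle at y +10 when shut, swings about the pin towards +y by the jaw angle.
- jaw_5 (a joint): Jaw angle of tongs_5, rad. About 0: locked shut, ring drawn out, 28 mm wide over both arms at the origin. 0.25 to 0.33: unlocked, a V about 47 mm wide there, whose middle line leaves the pin at half this angle from x; pinched there with little force (0.25 N m per rad) the arms close to 0, let go they spring apart.
- tongs_6: Steel locking tongs, teal heads, 80 g, 20 mm high, lying on their side; may be absent. Origin 65 mm from the hinge pin towards the heads, at mid-height. x: from hinge to heads (heads end at +83 mm, pull ring at up to -91). Arm A is fixed to this frame, its middle at y -10 mm, arm 8 mm thick; arm B, middle at y +10 when shut, swings about the pin towards +y by the jaw angle.
- jaw_6 (a joint): Jaw angle of tongs_6, rad. About 0: locked shut, ring drawn out, 28 mm wide over both arms at the origin. 0.25 to 0.33: unlocked, a V about 47 mm wide there, whose middle line leaves the pin at half this angle from x; pinched there with little force (0.25 N m per rad) the arms close to 0, let go they spring apart.
- dripper_a: Ribbed glass dripper on a round wooden saucer (one piece), 110 mm across and 70 mm high. Leave alone. Origin: centre of its underside.
- dripper_b: Another like dripper_a. Leave alone. Origin: centre of its underside.
- jar_a: Glass jar, 80 mm across, 128 mm high. Leave alone. Origin: centre of its underside.
- jar_b: Another like jar_a. Leave alone. Origin: centre of its underside.
- saucers: Stack of wooden saucers, 110 mm across, 45 mm high. Leave alone. Origin: centre of its underside.

How it is judged:
On the way, in this order (a step that is already met when the one before it is completed fails the run):
1. every open pair of tongs lies flat on the grate inside the rim of the rinse deck (x of tongs_1 in the frame of rinse_deck between -0.1 and 0.1 m and y of tongs_1 in the frame of rinse_deck between -0.15 and 0.15 m and z of tongs_1 in the frame of rinse_deck between 0.032 and 0.045 m and angle between tongs_1's own x axis and vertical between 1.511 and 1.631 rad and x of tongs_4 in the frame of rinse_deck between -0.1 and 0.1 m and y of tongs_4 in the frame of rinse_deck between -0.15 and 0.15 m and z of tongs_4 in the frame of rinse_deck between 0.032 and 0.045 m and angle between tongs_4's own x axis and vertical between 1.511 and 1.631 rad and x of tongs_5 in the frame of rinse_deck between -0.1 and 0.1 m and y of tongs_5 in the frame of rinse_deck between -0.15 and 0.15 m and z of tongs_5 in the frame of rinse_deck between 0.032 and 0.045 m and angle between tongs_5's own x axis and vertical between 1.511 and 1.631 rad), for 0.2 s.
2. the stick is held over towards the blue mark (beyond 0.22 rad) for 4 s, the open tongs still on the deck (all of step 1 and value of joint rinse_stick above 0.22 rad), for 4 s.
3. the stick is back upright (value of joint rinse_stick between -0.06 and 0.06 rad), for 0.3 s.
At the end, for the whole second after the job is handed in: Open pairs lie at rest inside the rim of the deck, flat on its grate (within 7 mm in height and 0.06 rad: not on the rim, not stacked); locked pairs likewise inside the tray on its floor; the stick is upright within 0.06 rad (all of step 1 and all of step 3 and x of tongs_2 in the frame of tong_tray between -0.105 and 0.105 m and y of tongs_2 in the frame of tong_tray between -0.09 and 0.09 m and z of tongs_2 in the frame of tong_tray between 0.01 and 0.023 m and angle between tongs_2's own x axis and vertical between 1.511 and 1.631 rad and x of tongs_3 in the frame of tong_tray between -0.105 and 0.105 m and y of tongs_3 in the frame of tong_tray between -0.09 and 0.09 m and z of tongs_3 in the frame of tong_tray between 0.01 and 0.023 m and angle between tongs_3's own x axis and vertical between 1.511 and 1.631 rad and x of tongs_6 in the frame of tong_tray between -0.105 and 0.105 m and y of tongs_6 in the frame of tong_tray between -0.09 and 0.09 m and z of tongs_6 in the frame of tong_tray between 0.01 and 0.023 m and angle between tongs_6's own x axis and vertical between 1.511 and 1.631 rad and linear speed of each of tongs_1, tongs_2, tongs_3, tongs_4, tongs_5, tongs_6 below 0.02 m/s); the robot touches nothing.
It fails at once if the stick is pushed over towards the orange mark (beyond 0.15 rad) (value of joint rinse_stick below -0.15 rad).
It fails at once if a dripper, jar or the saucers are shifted by more than 40 mm or tipped beyond 0.4 rad (distance of any of dripper_a, dripper_b, jar_a, jar_b, saucers from where it was at the start of the episode above 0.04 m or angle between any of dripper_a, dripper_b, jar_a, jar_b, saucers's own z axis and vertical above 0.4 rad).
Of tongs_1, tongs_2, tongs_3, tongs_4, tongs_5, tongs_6 only 4 to 6 are there at a start; the rules pass over those that are not, and their reading is None.
At some moment in a run one of tongs_1, tongs_2, tongs_3, tongs_4, tongs_5, tongs_6 may be knocked a few centimetres aside while the robot is not near it.
Once in a run the grip may slacken for a moment while it holds something.
It also fails if it takes over 210 s, if anything falls off the work surface, if the arm or the gripper's body presses on something with over 40 N, if the wrist force passes 120 N, or if a joint passes its speed limit or range.

## Working session

There is one attempt and no reset: what is moved stays moved. The work goes in short steps, Python scripts to look and compute and a shell command to move; the robot and the scene stay as the last step left them, time stands still between calls to the robot, and variables do not carry over. Pictures are saved under pics/ and viewed, and the job is handed in when it is done.

```bash
ls; mkdir -p pics; python3 - <<'E'
from station import get_obs, read_camera
import cv2,numpy as np
print(get_obs())
for n in ["scene","top"]:
    c=read_camera(n)
    print(n,{k:c[k] for k in c if k not in("color","range_z")})
    R=cv2.Rodrigues(np.array(c['rvec'],float))[0]; print(-R.T@np.array(c['tvec']).ravel())
    cv2.imwrite(f"pics/{n}0.png",c['color'][...,::-1])
E
```

```text
pics
{'t': 0.0, 'q': array([ 1.12589171,  0.47782349,  0.02233379,  1.55644308, -0.01152031,
        1.10928091, -0.08308863]), 'joint_vel': array([ 0.00038273,  0.00024014, -0.00081997,  0.00129747, -0.00097752,
        0.00167262, -0.00028232]), 'joint_torque': array([-6.35678080e-04, -5.96458375e+01,  1.60796173e+00, -2.81204921e+01,
        1.25232138e-02,  9.45267297e-03, -1.32331607e-05]), 'eef_pos': array([ 0.2229235 , -0.63664771,  0.30291332]), 'tool_rot': array([-4.80329242e-04,  8.15628424e-01, -5.78575353e-01, -7.77016981e-04]), 'contact_force': array([-0.63813835, -0.38581543, -0.62122986]), 'torque': array([ 3.05595459e-05, -7.31370753e-03, -5.51366831e-02]), 'gripper_width': 1.001169040074758}
scene {'fovy': 45.614689970710224, 'cx': 320.9042643444083, 'cy': 245.04626576264397, 'D': array([-0.00401095,  0.        ,  0.        ,  0.        ,  0.        ]), 'rvec': array([ 2.15092972,  0.78393269, -0.35687229]), 'tvec': array([-0.38175966, -0.15249886,  1.77067489])}
[ 1.22131066 -0.88181199  1.0173956 ]
top {'fovy': 54.98925112747982, 'cx': 317.9812098424774, 'cy': 240.79496828079954, 'D': array([-0.09006154,  0.        ,  0.        ,  0.        ,  0.        ]), 'rvec': array([ 2.10617297, -2.1008579 ,  0.22890499]), 'tvec': array([-0.01982615,  0.53687167,  1.19094302])}
[ 0.2638432  -0.02307568  1.27938415]
```

View pics/scene0.png

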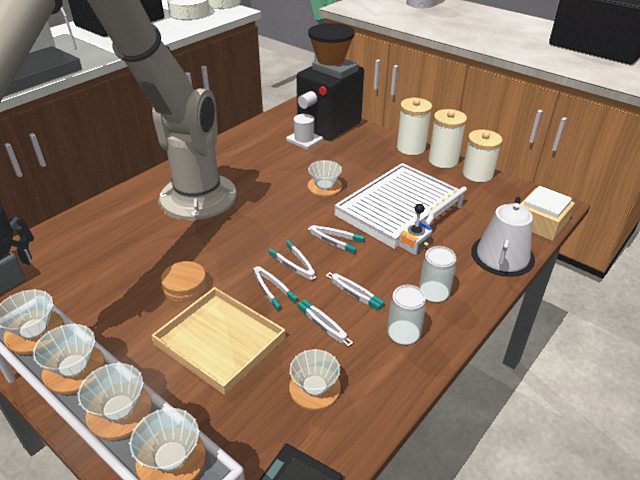

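View pics/top0.png

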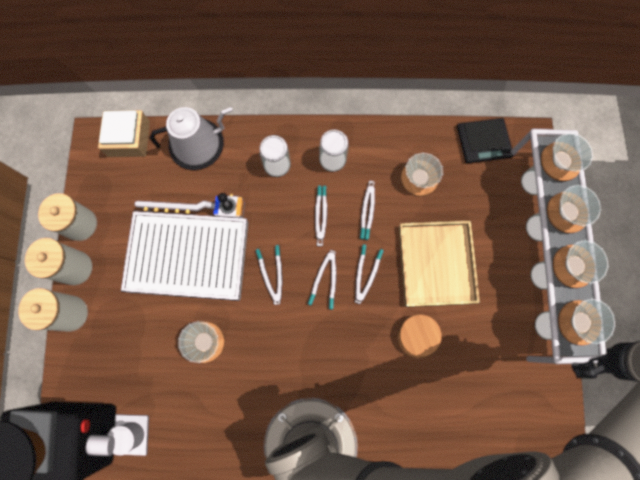

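```bash
cat > h.py <<'E'
from station import get_obs, read_camera
import cv2,numpy as np
from scipy.spatial.transform import Rotation as Rn
def cam(n):
    c=read_camera(n); f=240/np.tan(np.radians(c['fovy'])/2)
    c['K']=np.array([[f,0,c['cx']],[0,f,c['cy']],[0,0,1.]]); c['D']=np.array(c['D'],float)
    c['R']=cv2.Rodrigues(np.array(c['rvec'],float))[0]; c['t']=np.array(c['tvec'],float).ravel(); return c
def proj(c,P): return cv2.projectPoints(np.array(P,float).reshape(-1,1,3),np.array(c['rvec'],float),c['t'],c['K'],c['D'])[0].reshape(-1,2)
def unproj(c,uv,z):
    u=cv2.undistortPoints(np.array(uv,float).reshape(-1,1,2),c['K'],c['D']).reshape(-1,2)
    d=np.c_[u,np.ones(len(u))]@c['R']; o=-c['R'].T@c['t']
    s=(z-o[2])/d[:,2]; return o+s[:,None]*d
def ortho(c,x0,x1,y0,y1,z,s):  # rows: x from x1 down to x0 ; cols y from y1 to y0 ; s m/px
    X,Y=np.meshgrid(np.arange(x1,x0,-s),np.arange(y1,y0,-s),indexing='ij')
    p=proj(c,np.stack([X,Y,np.full_like(X,z)],-1)).astype(np.float32).reshape(X.shape+(2,))
    return cv2.remap(c['color'],p[...,0],p[...,1],cv2.INTER_LINEAR)
def cloud(c):
    v,u=np.mgrid[0:480,0:640]; n=cv2.undistortPoints(np.c_[u.ravel(),v.ravel()].astype(float).reshape(-1,1,2),c['K'],c['D']).reshape(-1,2)
    z=c['range_z'].ravel().astype(float); P=np.c_[n*z[:,None],z]; 
    W=(P-c['t'])@c['R']; W[z==0]=np.nan; return W.reshape(480,640,3)
E
python3 - <<'E'
from h import *
for n in ["scene","top"]:
    c=cam(n); im=ortho(c,0.30,0.80,-0.45,0.35,0.01,0.001).copy()
    for y in np.arange(-0.4,0.35,0.1): cv2.putText(im,f"{y:.1f}",(int((0.35-y)*1000),10),0,.35,(255,255,0)); cv2.line(im,(int((0.35-y)*1000),0),(int((0.35-y)*1000),499),(90,90,90),1)
    for x in np.arange(.3,.8,0.1): cv2.line(im,(0,int((0.8-x)*1000)),(799,int((.8-x)*1000)),(90,90,90),1)
    cv2.imwrite(f"pics/o_{n}.png",im[...,::-1])
    W=cloud(c)
    m=(W[...,2]>0.005)&(W[...,2]<0.2)&(W[...,0]>.3)&(W[...,0]<.85)&(abs(W[...,1])<.45)
    print(n,m.sum(), np.nanmedian(W[...,2][(W[...,0]>.3)&(W[...,0]<.4)&(W[...,1]>0.1)&(W[...,1]<.2)]))
E
```

```text
scene 20359 -0.000982254863534567
top 23331 0.0009341589205671914
```

View pics/o_top.png

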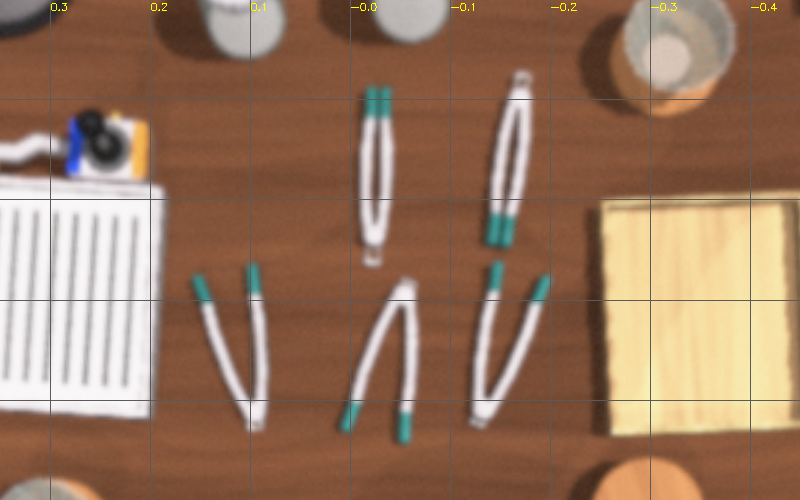

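View pics/o_scene.png

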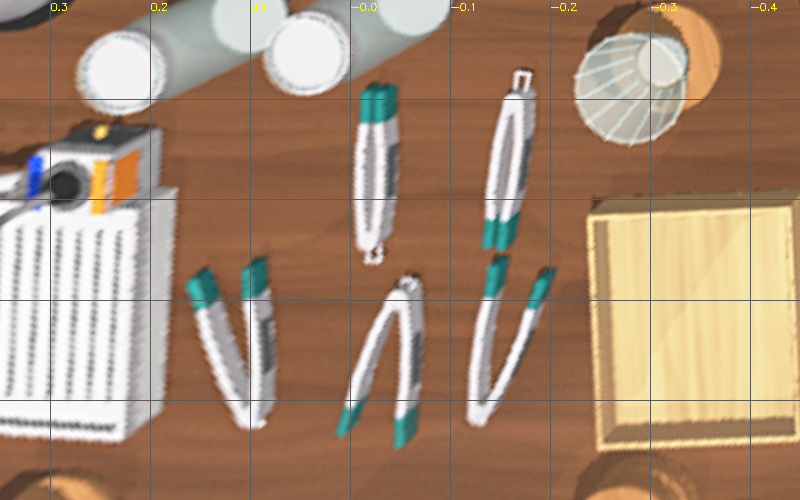

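```bash
cat >> h.py <<'E'
def tongs(show=None):
    out=[]
    for n in ["top","scene"]:
        c=cam(n); s=0.001; x0,x1,y0,y1=0.36,0.76,-0.24,0.19
        z=0.018
        im=ortho(c,x0,x1,y0,y1,z,s); hsv=cv2.cvtColor(im,cv2.COLOR_RGB2HSV)
        white=(hsv[...,1]<60)&(hsv[...,2]>120); teal=(hsv[...,0]>75)&(hsv[...,0]<100)&(hsv[...,1]>100)
        m=cv2.morphologyEx((white|teal).astype(np.uint8),cv2.MORPH_CLOSE,np.ones((7,7)))
        k,lab,st,ce=cv2.connectedComponentsWithStats(m)
        for i in range(1,k):
            if st[i,4]<1200: continue
            mm=lab==i; v,u=np.nonzero(mm); tv,tu=np.nonzero(mm&teal)
            if len(tv)<60: continue
            P=np.c_[x1-v*s,y1-u*s]; T=np.c_[x1-tv*s,y1-tu*s].mean(0)
            w,V=np.linalg.eigh(np.cov((P-P.mean(0)).T)); a=V[:,1]; a=a*np.sign(a@(T-P.mean(0)))
            q=P-P.mean(0); l=q@a; b=q@np.array([-a[1],a[0]])
            hull=cv2.minAreaRect(np.c_[u,v].astype(np.float32))
            e=np.percentile(l,99.7); mid=(l>e-95)&(l<e-70)
            g=P.mean(0)+a*(e-83)+np.array([-a[1],a[0]])*(b[mid].max()+b[mid].min())/2
            print(n,'grasp',g.round(3),'yaw',round(np.arctan2(a[1],a[0]),3),'len',round(np.ptp(l),3),'wid',round(np.ptp(b),3),'w@origin',round(np.ptp(b[mid]),3))
def plan(x,y,z,yaw=None,n=None):
    o=get_obs(); p=np.array(o['eef_pos']); w=o['tool_rot']; R=Rn.from_quat([w[1],w[2],w[3],w[0]])
    M=R.as_matrix(); cy=np.arctan2(M[1,0],M[0,0])
    print('t',round(o['t'],2),'pos',p.round(4),'xaxis yaw',round(cy,3),'tilt',M[:,2].round(3),'grip',round(o['gripper_width']*85.4,1),'F',np.round(o['contact_force'],1),'q',o['q'].round(2))
    if yaw is None: yaw=cy
    yaw=cy+(yaw-cy+np.pi/2)%np.pi-np.pi/2
    T=np.column_stack([[np.cos(yaw),np.sin(yaw),0],[np.sin(yaw),-np.cos(yaw),0],[0,0,-1]])
    rv=(R.inv()*Rn.from_matrix(T)).as_rotvec(); d=np.array([x,y,z])-p
    print('total turn',rv.round(3),'shift now',(M.T@d).round(4),'shift after turn',(T.T@d).round(4))
E
python3 - <<'E'
from h import *
tongs()
for n in ["top","scene"]:
    c=cam(n)
    im=ortho(c,0.33,0.78,0.1,0.60,0.032,0.001); cv2.imwrite(f"pics/deck_{n}.png",np.ascontiguousarray(im[...,::-1]))
    im=ortho(c,0.33,0.68,-0.55,-0.2,0.03,0.001); cv2.imwrite(f"pics/tray_{n}.png",np.ascontiguousarray(im[...,::-1]))
import numpy as np
a=np.vstack([cv2.imread("pics/deck_top.png")]);b=cv2.imread("pics/tray_top.png")
b=cv2.copyMakeBorder(b,0,100,0,0,0);cv2.imwrite("pics/dt.png",np.hstack([a,b[:, :300]]))
a=cv2.imread("pics/deck_scene.png");b=cv2.imread("pics/tray_scene.png")
b=cv2.copyMakeBorder(b,0,100,0,0,0);cv2.imwrite("pics/ds.png",np.hstack([a,b[:, :300]]))
E
```

```text
Traceback (most recent call last):
  File "h.py", line 39, in tongs
    g=P.mean(0)+a*(e-83)+np.array([-a[1],a[0]])*(b[mid].max()+b[mid].min())/2
                                                 ~~~~~~~~~~^^
ValueError: zero-size array to reduction operation maximum which has no identity
```

Unit slip (mm vs m) in the fit.

```bash
sed -i 's/e-95/e-.095/;s/e-70/e-.070/;s/e-83/e-.083/' h.py
python3 - <<'E'
from h import *
tongs()
for n in ["top","scene"]:
    c=cam(n)
    a=ortho(c,0.33,0.78,0.1,0.60,0.037,0.001)[...,::-1]
    b=ortho(c,0.33,0.68,-0.53,-0.23,0.03,0.001)[...,::-1]
    b=cv2.copyMakeBorder(np.ascontiguousarray(b),0,100,0,0,0);b=b[:450,:300]
    cv2.imwrite(f"pics/d_{n}.png",np.hstack([a[:450,:500],b]))
E
```

```text
top grasp [ 0.637 -0.159] yaw 3.002 len 0.174 wid 0.035 w@origin 0.034
top grasp [ 0.623 -0.026] yaw -0.034 len 0.176 wid 0.035 w@origin 0.034
top grasp [ 0.448 -0.149] yaw -0.281 len 0.165 wid 0.059 w@origin 0.052
top grasp [0.444 0.107] yaw 0.206 len 0.16 wid 0.063 w@origin 0.055
top grasp [ 0.447 -0.041] yaw 2.941 len 0.16 wid 0.07 w@origin 0.057
scene grasp [ 0.465 -0.156] yaw 3.051 len 0.356 wid 0.076 w@origin 0.054
scene grasp [ 0.635 -0.032] yaw -0.044 len 0.177 wid 0.044 w@origin 0.044
scene grasp [0.457 0.101] yaw 0.183 len 0.165 wid 0.082 w@origin 0.072
scene grasp [ 0.446 -0.048] yaw 2.912 len 0.172 wid 0.075 w@origin 0.064
```

View pics/d_top.png

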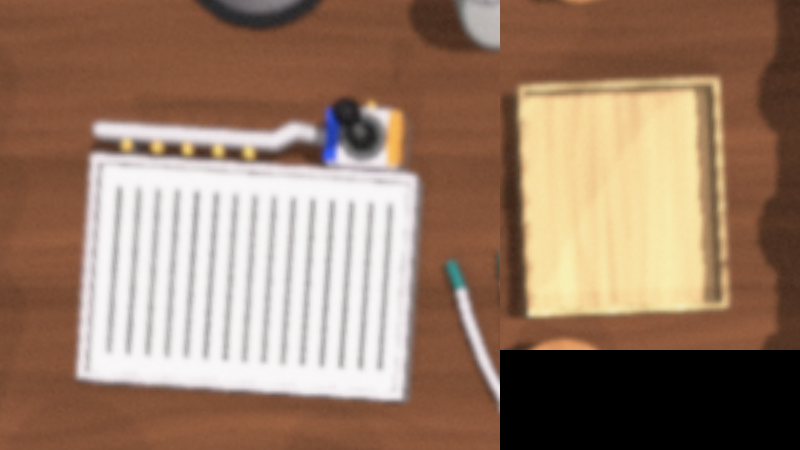

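View pics/d_scene.png

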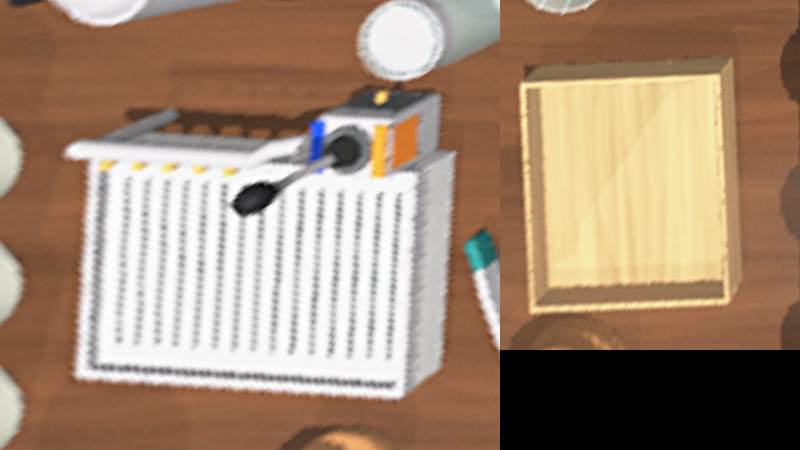

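```bash
python3 - <<'E'
from h import *
plan(.48,-.2,.22,-1.365)
plan(.445,.106,.20,-1.365)
c=cam("scene");d=cam("top")
for cc,lo in ((c,(350,150)),(d,(190,180))):
    pass
print(proj(c,[[.6375,.2335,.126]]),proj(d,[[.6375,.2335,.126]]))
E
```

```text
t 0.45 pos [ 0.2231 -0.6371  0.3038] xaxis yaw -1.234 tilt [-0.  0. -1.] grip 85.4 F [ 0.5 -0.7 -0. ] q [ 1.13  0.48  0.02  1.56 -0.01  1.11 -0.08]
total turn [-0.     0.     0.131] shift now [-0.3276 -0.3869  0.0839] shift after turn [-0.3753 -0.3408  0.0838]
t 0.45 pos [ 0.2231 -0.6371  0.3038] xaxis yaw -1.234 tilt [-0.  0. -1.] grip 85.4 F [ 0.5 -0.7 -0. ] q [ 1.13  0.48  0.02  1.56 -0.01  1.11 -0.08]
total turn [-0.     0.     0.131] shift now [-0.628  -0.455   0.1039] shift after turn [-0.682  -0.3691  0.1038]
[[418.08577027 207.82338367]] [[222.28534464 197.76949423]]
```

```bash
python3 -m creep '[[[0,0,0.12,0,0,0,0.085],[0,0,0,-0.027,-0.024,0.004,0.085],[0,0,0,-0.027,-0.024,0.004,0.085],[0,0,0,-0.027,-0.024,0.004,0.085],[0,0,0,-0.027,-0.024,0.004,0.085],[0,0,0,-0.027,-0.024,0.004,0.085],[0,0,0,-0.027,-0.024,0.004,0.07],[0,0,0,-0.027,-0.024,0.004,0.07],[0,0,0,-0.027,-0.024,0.004,0.07],[0,0,0,-0.027,-0.024,0.004,0.07],[0,0,0,-0.027,-0.024,0.004,0.07],[0,0,0,-0.027,-0.024,0.004,0.07],[0,0,0,-0.027,-0.024,0.004,0.07],[0,0,0,-0.027,-0.024,0.004,0.07],[0,0,0,-0.027,-0.024,0.004,0.07]]]' 40; python3 -c "
from h import *
plan(.445,.106,.2,-1.365)"
```

```text
t: 1.8
eef_pos: [0.4789, -0.19, 0.2458]
tool_rot: [0.004, 0.771, -0.636, 0.006]
contact_force: [0.4, -0.2, 0.1]
gripper_width: 0.816
t 1.8 pos [ 0.4789 -0.19    0.2458] xaxis yaw -1.38 tilt [ 0.004 -0.013 -1.   ] grip 69.7 F [ 0.4 -0.2  0.1] q [ 0.4   0.29 -0.17  1.99  0.08  0.86 -1.2 ]
total turn [-0.001 -0.013 -0.015] shift now [-0.2976 -0.0229  0.0418] shift after turn [-0.2967 -0.0273  0.0458]
```

```bash
python3 -m creep '[[[0,-0.013,-0.015,-0.025,-0.002,0.004,0.07],[0,0,0,-0.025,-0.002,0.004,0.07],[0,0,0,-0.025,-0.002,0.004,0.07],[0,0,0,-0.025,-0.002,0.004,0.07],[0,0,0,-0.025,-0.002,0.004,0.07],[0,0,0,-0.025,-0.002,0.004,0.07],[0,0,0,-0.025,-0.002,0.004,0.07],[0,0,0,-0.025,-0.002,0.004,0.07],[0,0,0,-0.025,-0.002,0.004,0.07],[0,0,0,-0.025,-0.002,0.004,0.07],[0,0,0,-0.025,-0.002,0.004,0.07],[0,0,0,-0.02,-0.002,0.002,0.07],[0,0,0,0,0,0,0.07]]]'; python3 -c "
from h import *
tongs()
plan(.445,.106,.08,-1.365)
c=cam('scene');cv2.imwrite('pics/s1.png',c['color'][...,::-1])"
```

```text
t: 2.88
eef_pos: [0.4445, 0.1268, 0.2011]
tool_rot: [-0.006, 0.78, -0.625, 0.004]
contact_force: [0.4, -0.4, -0.3]
gripper_width: 0.822
top grasp [ 0.637 -0.16 ] yaw 2.998 len 0.175 wid 0.034 w@origin 0.034
top grasp [ 0.623 -0.026] yaw -0.034 len 0.176 wid 0.035 w@origin 0.034
top grasp [ 0.447 -0.149] yaw -0.276 len 0.163 wid 0.059 w@origin 0.051
top grasp [ 0.448 -0.042] yaw 2.932 len 0.16 wid 0.069 w@origin 0.057
scene grasp [ 0.465 -0.156] yaw 3.052 len 0.356 wid 0.076 w@origin 0.054
scene grasp [ 0.635 -0.027] yaw -0.044 len 0.177 wid 0.044 w@origin 0.034
scene grasp [0.456 0.102] yaw 0.188 len 0.164 wid 0.081 w@origin 0.073
scene grasp [ 0.446 -0.048] yaw 2.911 len 0.172 wid 0.075 w@origin 0.064
t 2.98 pos [0.445  0.1232 0.201 ] xaxis yaw -1.355 tilt [ 0.014  0.002 -1.   ] grip 70.2 F [ 0.2 -0.6 -0. ] q [-0.11  0.29 -0.34  2.14  0.15  0.73 -1.9 ]
total turn [-0.014 -0.001  0.01 ] shift now [0.0168 0.0054 0.121 ] shift after turn [0.0169 0.0035 0.121 ]
```

View pics/s1.png

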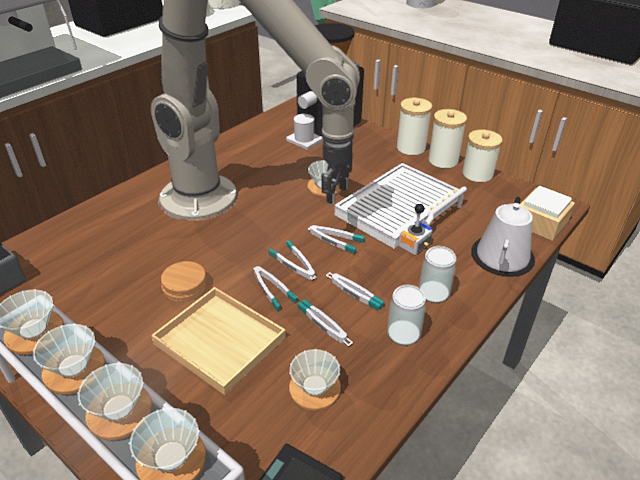

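```bash
python3 -m creep '[[[-0.014,-0.001,0.01,0.01,0.003,0.01,0.07],[0,0,0,0.007,0.002,0.02,0.07],[0,0,0,0,0,0.02,0.07],[0,0,0,0,0,0.015,0.07],[0,0,0,0,0,0,0.07]]]'; python3 -c "
from h import *
plan(.445,.106,.078,-1.365)
c=cam('scene');cv2.imwrite('pics/s2.png',cv2.resize(c['color'][150:330,230:470,::-1],None,fx=3,fy=3))"
```

```text
t: 3.45
eef_pos: [0.446, 0.0938, 0.1333]
tool_rot: [0.001, 0.771, -0.637, 0.002]
contact_force: [-0.8, -1.0, -0.6]
gripper_width: 0.822
t 3.45 pos [0.446  0.0938 0.1333] xaxis yaw -1.382 tilt [ 0.001 -0.004 -1.   ] grip 70.2 F [-0.8 -1.  -0.6] q [-0.1   0.4  -0.29  2.19  0.21  0.58 -1.93]
total turn [-0.001 -0.004 -0.017] shift now [-0.0124 -0.0013  0.0552] shift after turn [-0.0122 -0.0015  0.0553]
```

View pics/s2.png

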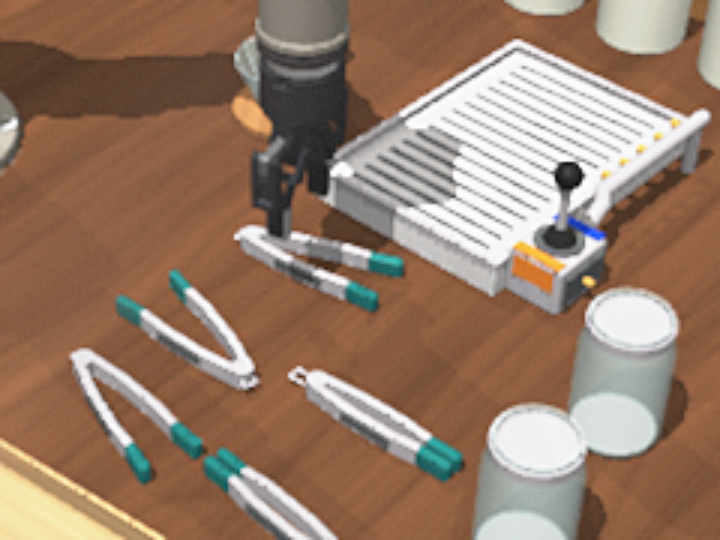

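```bash
python3 -m creep '[[[0,-0.004,-0.017,-0.011,-0.001,0,0.07],[0,0,0,0,0,0,0.07],[0,0,0,0,0,0,0.07]]]'; python3 -c "
from h import *
plan(.445,.106,.078,-1.365)"
```

```text
t: 3.75
eef_pos: [0.4462, 0.1034, 0.1353]
tool_rot: [-0.001, 0.775, -0.632, 0.001]
contact_force: [0.3, 0.5, 0.9]
gripper_width: 0.821
t 3.75 pos [0.4462 0.1034 0.1353] xaxis yaw -1.368 tilt [ 0.002  0.    -1.   ] grip 70.1 F [0.3 0.5 0.9] q [-0.11  0.4  -0.3   2.18  0.21  0.59 -1.93]
total turn [-0.002 -0.    -0.003] shift now [-0.0028  0.0007  0.0573] shift after turn [-0.0028  0.0006  0.0573]
```

```bash
python3 -m creep '[[[0,0,0,-0.002,0,0.014,0.07],[0,0,0,0,0,0.014,0.07],[0,0,0,0,0,0.014,0.07],[0,0,0,0,0,0.008,0.07],[0,0,0,0,0,0.002,0.07],[0,0,0,0,0,0,0.07],[0,0,0,0,0,0,0.07]]]'; python3 -c "
from h import *
plan(.445,.106,.078,-1.365)"
```

```text
t: 4.33
eef_pos: [0.4503, 0.1076, 0.0871]
tool_rot: [-0.006, 0.776, -0.631, 0.004]
contact_force: [-0.3, -0.2, 0.4]
gripper_width: 0.819
t 4.33 pos [0.4503 0.1076 0.0871] xaxis yaw -1.366 tilt [ 0.013  0.003 -1.   ] grip 70.0 F [-0.3 -0.2  0.4] q [-0.16  0.49 -0.25  2.2   0.27  0.47 -1.99]
total turn [-0.014  0.001 -0.001] shift now [0.0005 0.0057 0.009 ] shift after turn [0.0005 0.0055 0.0091]
```

```bash
python3 -m creep '[[[-0.014,0,0,0,0.004,0.008,0.07],[0,0,0,0,0,0,0.07],[0,0,0,0,0,0,0.05],[0,0,0,0,0,0,0.02],[0,0,0,0,0,0,0.015],[0,0,0,0,0,0,0.015],[0,0,0,0,0,0,0.015],[0,0,0,0,0,0,0.015],[0,0,0,0,0,0,0.015],[0,0,0,0,0,0,0.015]]]' 40; python3 -c "
from h import *
plan(.445,.106,.078,-1.365)
c=cam('scene');cv2.imwrite('pics/s3.png',cv2.resize(c['color'][150:330,230:470,::-1],None,fx=3,fy=3))"
```

```text
t: 5.17
eef_pos: [0.4484, 0.1068, 0.0816]
tool_rot: [-0.002, 0.775, -0.632, 0.001]
contact_force: [0.5, -0.9, 0.1]
gripper_width: 0.311
t 5.17 pos [0.4484 0.1068 0.0816] xaxis yaw -1.368 tilt [ 0.004  0.001 -1.   ] grip 26.6 F [ 0.5 -0.9  0.1] q [-0.16  0.5  -0.25  2.2   0.27  0.46 -1.99]
total turn [-0.004  0.001 -0.003] shift now [0.0001 0.0035 0.0036] shift after turn [0.0001 0.0035 0.0036]
```

View pics/s3.png

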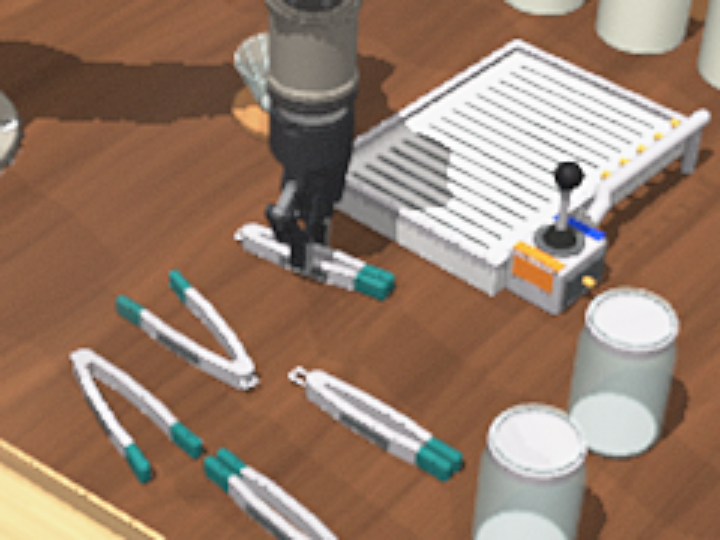

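```bash
python3 -m creep '[[[0,0,0,0,0,-0.015,0.01],[0,0,0,0,0,-0.02,0.01],[0,0,0,0,0,-0.02,0.01],[0,0,0,0,0,-0.02,0.01],[0,0,0,0,0,-0.015,0.01],[0,0,0,0,0,0,0.01]]]' 60; python3 -c "
from h import *
plan(.508,.447,.17,-1.632)
c=cam('scene');cv2.imwrite('pics/s4.png',cv2.resize(c['color'][150:330,230:470,::-1],None,fx=3,fy=3))"
```

```text
t: 5.72
eef_pos: [0.446, 0.1065, 0.1731]
tool_rot: [0.001, 0.776, -0.631, -0.001]
contact_force: [0.2, -0.8, -1.7]
gripper_width: 0.293
t 5.72 pos [0.446  0.1065 0.1731] xaxis yaw -1.366 tilt [-0.003 -0.    -1.   ] grip 25.0 F [ 0.2 -0.8 -1.7] q [-0.09  0.33 -0.33  2.15  0.17  0.68 -1.9 ]
total turn [0.003 0.    0.266] shift now [-0.3208 -0.1299  0.0029] shift after turn [-0.3436 -0.0411  0.0031]
```

View pics/s4.png

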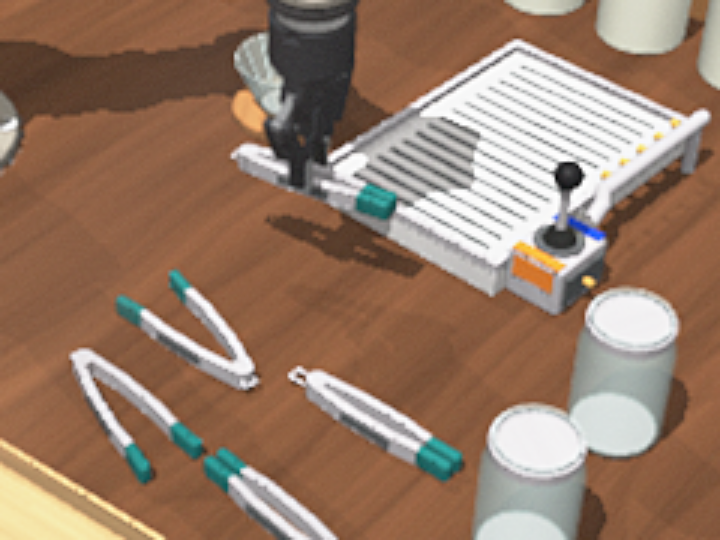

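```bash
python3 -m creep '[[[0,0,0.06,0,0,-0.005,0.01],[0,0,0.07,0,0,-0.005,0.01],[0,0,0.07,0,0,0,0.01],[0,0,0.05,0,0,0,0.01],[0,0,0,-0.01,-0.001,0,0.01],[0,0,0,-0.02,-0.002,0,0.01],[0,0,0,-0.025,-0.003,0,0.01],[0,0,0,-0.025,-0.003,0,0.01],[0,0,0,-0.025,-0.003,0,0.01],[0,0,0,-0.025,-0.003,0,0.01],[0,0,0,-0.025,-0.003,0,0.01],[0,0,0,-0.025,-0.003,0,0.01],[0,0,0,-0.025,-0.003,0,0.01],[0,0,0,-0.025,-0.003,0,0.01],[0,0,0,-0.025,-0.003,0,0.01],[0,0,0,-0.02,-0.003,0,0.01],[0,0,0,-0.01,-0.003,0,0.01],[0,0,0,-0.005,-0.002,0,0.01],[0,0,0,0,0,0,0.01],[0,0,0,0,0,0,0.01]]]'; python3 -c "
from h import *
plan(.508,.447,.115,-1.632)"
```

```text
t: 7.43
eef_pos: [0.4916, 0.3968, 0.1473]
tool_rot: [-0.022, -0.684, 0.729, 0.004]
contact_force: [0.4, -0.6, -0.8]
gripper_width: 0.294
t 7.43 pos [0.4916 0.3968 0.1473] xaxis yaw -1.633 tilt [-0.038 -0.025 -0.999] grip 25.1 F [ 0.4 -0.6 -0.8] q [-0.57  0.61 -0.28  1.74  0.2   0.86 -2.57]
total turn [ 0.036 -0.027 -0.002] shift now [-0.052  -0.0143  0.0304] shift after turn [-0.0511 -0.0133  0.0323]
```

```bash
python3 -m creep '[[[0.018,-0.013,0,-0.01,-0.003,-0.005,0.01],[0.018,-0.013,0,-0.015,-0.004,0,0.01],[0,0,0,-0.015,-0.003,0,0.01],[0,0,0,-0.008,-0.003,0,0.01],[0,0,0,0,0,0,0.01],[0,0,0,0,0,0,0.01]]]'; python3 -c "
from h import *
plan(.508,.447,.115,-1.632)
c=cam('scene');cv2.imwrite('pics/s5.png',cv2.resize(c['color'][100:300,270:510,::-1],None,fx=3,fy=3))"
```

```text
t: 7.93
eef_pos: [0.511, 0.443, 0.1525]
tool_rot: [0.003, -0.682, 0.731, -0.002]
contact_force: [-1.2, -0.6, -1.4]
gripper_width: 0.296
t 7.93 pos [0.511  0.443  0.1525] xaxis yaw -1.64 tilt [ 0.007  0.    -1.   ] grip 25.3 F [-1.2 -0.6 -1.4] q [-0.62  0.65 -0.26  1.66  0.22  0.86 -2.62]
total turn [-0.007  0.001 -0.008] shift now [-0.0038  0.0036  0.0375] shift after turn [-0.0039  0.0033  0.0375]
```

View pics/s5.png

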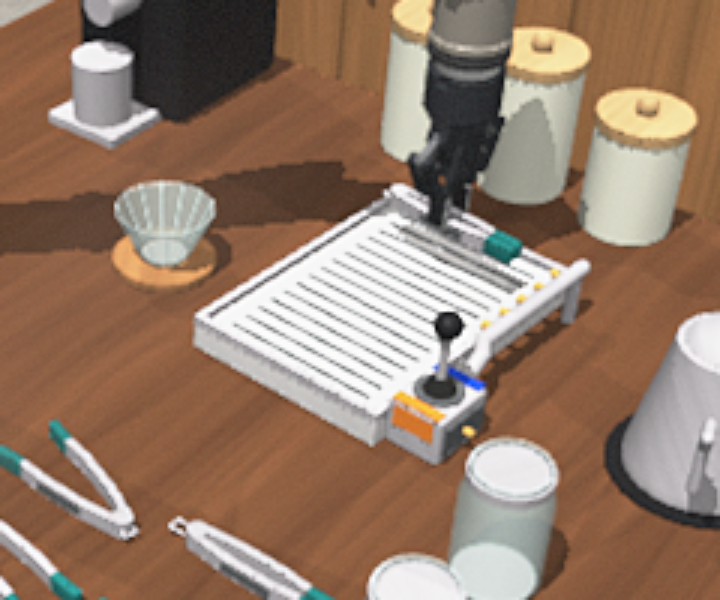

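```bash
python3 -m creep '[[[-0.007,0,-0.008,-0.003,0.002,0.01,0.01],[0,0,0,0,0,0.012,0.01],[0,0,0,0,0,0.01,0.01],[0,0,0,0,0,0.004,0.01],[0,0,0,0,0,0,0.01],[0,0,0,0,0,0,0.01]]]'; python3 -c "
from h import *
plan(.508,.447,.111,-1.632)
c=cam('scene');cv2.imwrite('pics/s6.png',cv2.resize(c['color'][100:300,270:510,::-1],None,fx=3,fy=3))"
```

```text
t: 8.48
eef_pos: [0.5086, 0.443, 0.1109]
tool_rot: [-0.002, -0.685, 0.729, -0.0]
contact_force: [-0.7, -0.5, -0.0]
gripper_width: 0.299
t 8.48 pos [0.5086 0.443  0.1109] xaxis yaw -1.633 tilt [-0.003 -0.003 -1.   ] grip 25.5 F [-0.7 -0.5 -0. ] q [-0.63  0.7  -0.26  1.67  0.23  0.8  -2.62]
total turn [ 0.002 -0.003 -0.001] shift now [-0.004   0.0009 -0.0001] shift after turn [-0.004   0.0009 -0.0001]
```

View pics/s6.png

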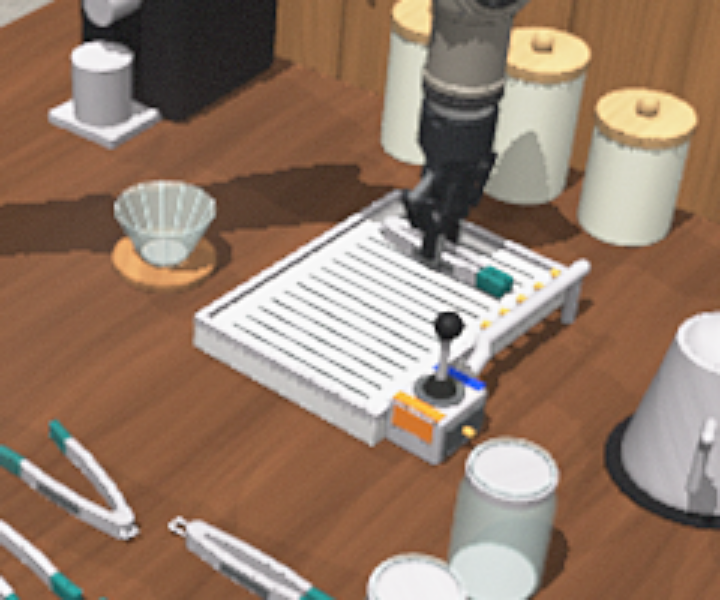

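Low enough, inside the rim. Open gently to 60 mm, then rise.

```bash
python3 -m creep '[[[0,0,0,0,0,0,0.03],[0,0,0,0,0,0,0.035],[0,0,0,0,0,0,0.04],[0,0,0,0,0,0,0.05],[0,0,0,0,0,0,0.06],[0,0,0,0,0,0,0.062],[0,0,0,0,0,0,0.062],[0,0,0,0,0,-0.01,0.062],[0,0,0,0,0,-0.02,0.062],[0,0,0,0,0,-0.03,0.062],[0,0,0,0,0,-0.025,0.062],[0,0,0,0,0,-0.01,0.065],[0,0,0,0,0,0,0.065]]]' 40; python3 -c "
from h import *
tongs()
plan(.447,-.043,.20,2.93-1.571)
c=cam('scene');cv2.imwrite('pics/s7.png',cv2.resize(c['color'][100:340,230:510,::-1],None,fx=2.5,fy=2.5))"
```

```text
t: 9.62
eef_pos: [0.5091, 0.4435, 0.2138]
tool_rot: [-0.001, -0.685, 0.729, -0.0]
contact_force: [0.1, -0.4, 0.4]
gripper_width: 0.762
top grasp [ 0.637 -0.16 ] yaw 2.997 len 0.174 wid 0.034 w@origin 0.034
top grasp [ 0.623 -0.026] yaw -0.032 len 0.175 wid 0.035 w@origin 0.033
top grasp [ 0.447 -0.149] yaw -0.279 len 0.163 wid 0.059 w@origin 0.052
top grasp [ 0.447 -0.042] yaw 2.927 len 0.16 wid 0.068 w@origin 0.057
scene grasp [ 0.465 -0.156] yaw 3.052 len 0.356 wid 0.076 w@origin 0.054
scene grasp [ 0.635 -0.033] yaw -0.044 len 0.177 wid 0.044 w@origin 0.044
scene grasp [ 0.446 -0.048] yaw 2.908 len 0.172 wid 0.075 w@origin 0.064
t 9.72 pos [0.5085 0.4429 0.2113] xaxis yaw -1.633 tilt [-0.003 -0.004 -1.   ] grip 65.0 F [-0.8  0.3 -0.4] q [-0.61  0.58 -0.28  1.62  0.19  0.97 -2.59]
total turn [ 0.003 -0.004  0.15 ] shift now [0.4887 0.0312 0.0133] shift after turn [ 0.4879 -0.042   0.0113]
```

View pics/s7.png

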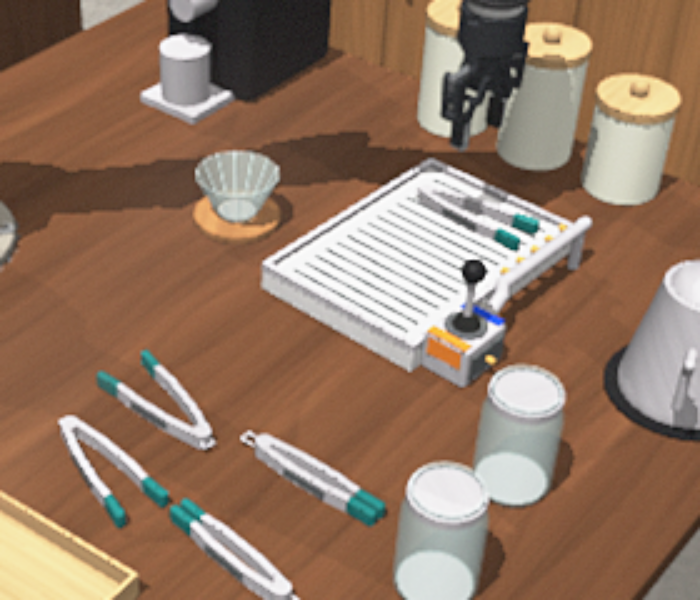

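```bash
python3 -m creep '[[[0,0,0.07,0.01,0,0,0.07],[0,0,0.07,0.02,0,0,0.07],[0,0,0,0.028,-0.002,0,0.07],[0,0,0,0.028,-0.002,0,0.07],[0,0,0,0.028,-0.002,0,0.07],[0,0,0,0.028,-0.002,0,0.07],[0,0,0,0.028,-0.002,0,0.07],[0,0,0,0.028,-0.002,0,0.07],[0,0,0,0.028,-0.002,0,0.07],[0,0,0,0.028,-0.002,0,0.07],[0,0,0,0.028,-0.002,0,0.07],[0,0,0,0.028,-0.002,0,0.07],[0,0,0,0.028,-0.002,0,0.07],[0,0,0,0.028,-0.002,0,0.07],[0,0,0,0.028,-0.002,0,0.07],[0,0,0,0.028,-0.002,0,0.07],[0,0,0,0.02,-0.002,0,0.07],[0,0,0,0.01,-0.002,0,0.07],[0,0,0,0,0,0,0.07],[0,0,0,0,0,0,0.07]]]'; python3 -c "
from h import *
plan(.445,-.044,.12,2.92-1.571)"
```

```text
t: 11.43
eef_pos: [0.4257, -0.0347, 0.1845]
tool_rot: [-0.032, -0.63, 0.776, 0.01]
contact_force: [0.2, 0.8, 0.2]
gripper_width: 0.819
t 11.43 pos [ 0.4257 -0.0347  0.1845] xaxis yaw -1.778 tilt [-0.063 -0.024 -0.998] grip 69.9 F [0.2 0.8 0.2] q [ 0.06  0.28 -0.16  2.19  0.09  0.74 -1.94]
total turn [ 0.056 -0.037  0.014] shift now [ 0.0027 -0.0245  0.0634] shift after turn [ 0.0048 -0.0209  0.0645]
```

```bash
python3 -m creep '[[[0.056,-0.037,0.014,0.002,-0.01,0,0.07],[0,0,0,0.002,-0.01,0.012,0.07],[0,0,0,0,0,0.016,0.07],[0,0,0,0,0,0.012,0.07],[0,0,0,0,0,0,0.07],[0,0,0,0,0,0,0.07]]]'; python3 -c "
from h import *
plan(.445,-.044,.08,2.92-1.571)
c=cam('scene');cv2.imwrite('pics/s8.png',cv2.resize(c['color'][150:350,200:440,::-1],None,fx=3,fy=3))"
```

```text
t: 11.93
eef_pos: [0.4442, -0.0364, 0.1395]
tool_rot: [0.0, -0.627, 0.779, 0.002]
contact_force: [0.6, 0.0, 0.8]
gripper_width: 0.822
t 11.93 pos [ 0.4442 -0.0364  0.1395] xaxis yaw -1.785 tilt [-0.003  0.004 -1.   ] grip 70.2 F [0.6 0.  0.8] q [ 0.08  0.36 -0.15  2.21  0.09  0.57 -1.93]
total turn [0.003 0.003 0.007] shift now [ 0.0074 -0.0026  0.0594] shift after turn [ 0.0072 -0.0024  0.0595]
```

View pics/s8.png

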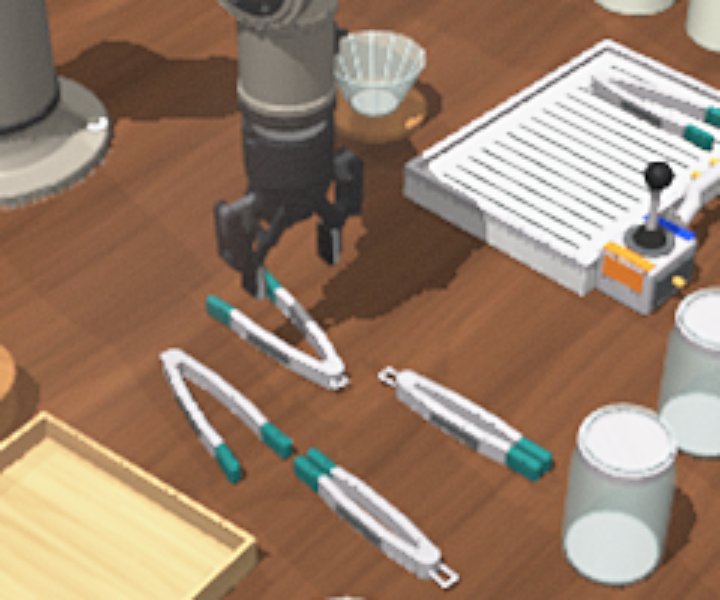

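```bash
python3 -m creep '[[[0.003,0.003,0.007,0.006,-0.002,0.012,0.07],[0,0,0,0,0,0.015,0.07],[0,0,0,0,0,0.015,0.07],[0,0,0,0,0,0.01,0.07],[0,0,0,0,0,0.003,0.07],[0,0,0,0,0,0,0.07],[0,0,0,0,0,0,0.07]]]'; python3 -c "
from h import *
plan(.446,-.043,.08,2.92-1.571)"
```

```text
t: 12.57
eef_pos: [0.4479, -0.0391, 0.0863]
tool_rot: [0.003, -0.627, 0.779, -0.001]
contact_force: [-0.2, -0.6, 0.9]
gripper_width: 0.822
t 12.57 pos [ 0.4479 -0.0391  0.0863] xaxis yaw -1.787 tilt [ 0.006  0.002 -1.   ] grip 70.2 F [-0.2 -0.6  0.9] q [ 0.05  0.47 -0.13  2.23  0.13  0.44 -1.96]
total turn [-0.006  0.003  0.006] shift now [0.0042 0.0011 0.0063] shift after turn [0.0042 0.001  0.0063]
```

```bash
python3 -m creep '[[[-0.006,0.003,0.006,0.004,0.001,0.006,0.07],[0,0,0,0,0,0,0.07],[0,0,0,0,0,0,0.05],[0,0,0,0,0,0,0.02],[0,0,0,0,0,0,0.015],[0,0,0,0,0,0,0.015],[0,0,0,0,0,0,0.015],[0,0,0,0,0,0,0.015],[0,0,0,0,0,0,0.015],[0,0,0,0,0,0,0.015]]]' 50; python3 -c "
from h import *
plan(.446,-.043,.08,2.92-1.571)
c=cam('scene');cv2.imwrite('pics/s9.png',cv2.resize(c['color'][150:350,200:440,::-1],None,fx=3,fy=3))"
```

```text
t: 13.4
eef_pos: [0.4481, -0.0428, 0.0833]
tool_rot: [0.002, -0.624, 0.782, -0.001]
contact_force: [-0.4, -0.0, -1.5]
gripper_width: 0.3
t 13.4 pos [ 0.4481 -0.0428  0.0833] xaxis yaw -1.794 tilt [ 0.005  0.    -1.   ] grip 25.6 F [-0.4 -0.  -1.5] q [ 0.06  0.48 -0.12  2.23  0.13  0.43 -1.96]
total turn [-0.005  0.001 -0.002] shift now [0.0006 0.002  0.0033] shift after turn [0.0006 0.002  0.0033]
```

View pics/s9.png

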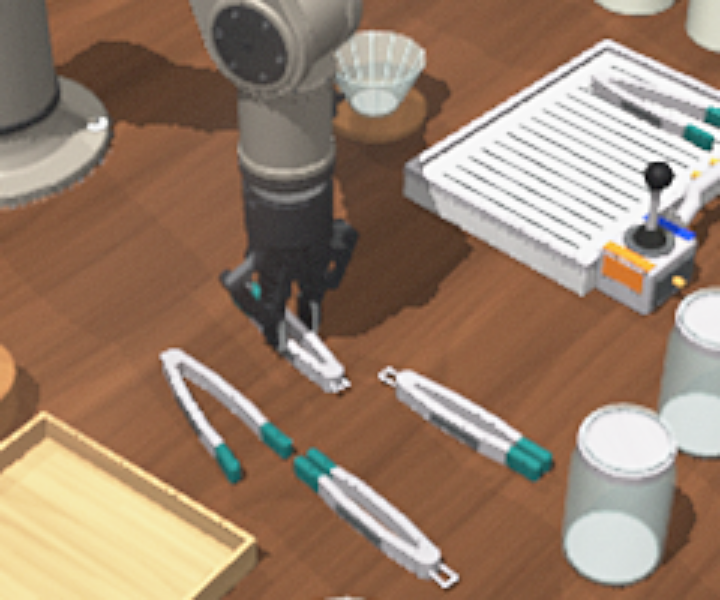

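```bash
python3 -m creep '[[[0,0,0,0,0,-0.015,0.01],[0,0,0,0,0,-0.025,0.01],[0,0,0,0,0,-0.025,0.01],[0,0,0,0,0,-0.02,0.01],[0,0,0,0,0,-0.015,0.01],[0,0,0,0,0,0,0.01]]]' 60; python3 -c "
from h import *
plan(.5025,.35,.18,-1.632)"
```

```text
t: 13.95
eef_pos: [0.4456, -0.0429, 0.1853]
tool_rot: [-0.001, -0.624, 0.781, 0.001]
contact_force: [0.3, 0.1, -0.9]
gripper_width: 0.292
t 13.95 pos [ 0.4456 -0.0429  0.1853] xaxis yaw -1.794 tilt [-0.002  0.    -1.   ] grip 24.9 F [ 0.3  0.1 -0.9] q [ 0.1   0.28 -0.16  2.18  0.07  0.69 -1.91]
total turn [ 0.002  0.    -0.162] shift now [-0.3958  0.0315  0.0053] shift after turn [-0.3957 -0.0328  0.0053]
```

```bash
python3 -m creep '[[[0,0,-0.07,-0.01,0,-0.002,0.01],[0,0,-0.07,-0.02,0,-0.002,0.01],[0,0,-0.015,-0.025,-0.002,-0.001,0.01],[0,0,0,-0.025,-0.002,-0.001,0.01],[0,0,0,-0.025,-0.002,-0.001,0.01],[0.01,-0.01,0,-0.025,-0.002,-0.001,0.01],[0,0,0,-0.025,-0.002,-0.001,0.01],[0,0,0,-0.025,-0.002,-0.001,0.01],[0.01,-0.01,0,-0.025,-0.002,-0.001,0.01],[0,0,0,-0.025,-0.002,-0.001,0.01],[0,0,0,-0.025,-0.002,-0.001,0.01],[0,0,0,-0.025,-0.002,-0.001,0.01],[0,0,0,-0.025,-0.002,-0.001,0.01],[0,0,0,-0.025,-0.002,-0.001,0.01],[0,0,0,-0.02,-0.002,-0.001,0.01],[0,0,0,-0.02,-0.002,0,0.01],[0,0,0,-0.01,-0.001,0,0.01],[0,0,0,0,0,0,0.01],[0,0,0,0,0,0,0.01]]]'; python3 -c "
from h import *
plan(.5025,.35,.13,-1.632)"
```

```text
t: 15.53
eef_pos: [0.4828, 0.3705, 0.1873]
tool_rot: [0.004, -0.698, 0.716, 0.009]
contact_force: [0.3, -0.7, -0.7]
gripper_width: 0.294
t 15.53 pos [0.4828 0.3705 0.1873] xaxis yaw -1.595 tilt [-0.007  0.018 -1.   ] grip 25.1 F [ 0.3 -0.7 -0.7] q [-0.53  0.51 -0.29  1.81  0.17  0.84 -2.49]
total turn [0.008 0.018 0.037] shift now [ 0.021  -0.0206  0.0568] shift after turn [ 0.0193 -0.0209  0.0573]
```

```bash
python3 -m creep '[[[0.008,0.018,0.037,0.007,-0.007,0,0.01],[0,0,0,0.007,-0.008,0.01,0.01],[0,0,0,0.002,-0.003,0.015,0.01],[0,0,0,0,0,0.01,0.01],[0,0,0,0,0,0,0.01],[0,0,0,0,0,0,0.01]]]'; python3 -c "
from h import *
plan(.5025,.35,.113,-1.632)
c=cam('scene');cv2.imwrite('pics/s10.png',cv2.resize(c['color'][100:300,270:510,::-1],None,fx=3,fy=3))"
```

```text
t: 16.03
eef_pos: [0.5004, 0.345, 0.1466]
tool_rot: [-0.004, -0.684, 0.729, -0.001]
contact_force: [-0.3, -0.7, -1.0]
gripper_width: 0.291
t 16.03 pos [0.5004 0.345  0.1466] xaxis yaw -1.634 tilt [-0.004 -0.007 -1.   ] grip 24.8 F [-0.3 -0.7 -1. ] q [-0.51  0.57 -0.26  1.83  0.2   0.78 -2.51]
total turn [ 0.003 -0.007 -0.002] shift now [-0.0053 -0.0019  0.0336] shift after turn [-0.0051 -0.0018  0.0336]
```

View pics/s10.png

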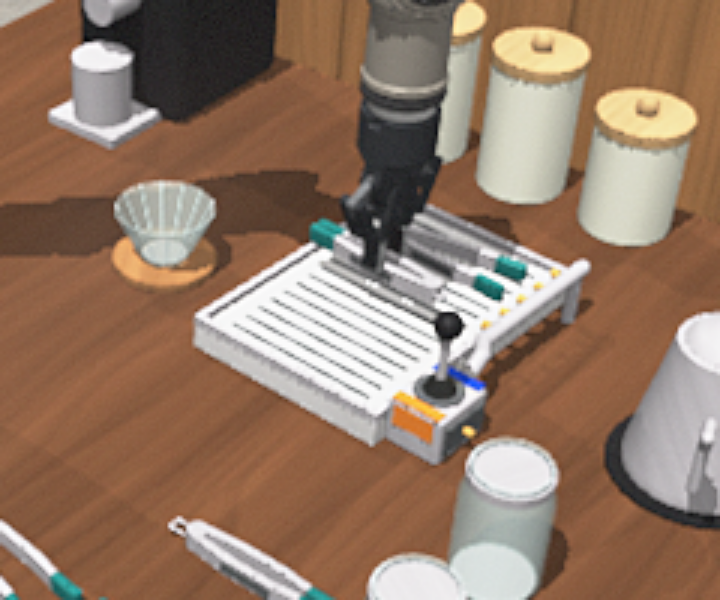

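```bash
python3 -m creep '[[[0,-0.007,0,-0.002,-0.003,0.01,0.01],[0,0,0,0,0,0.012,0.01],[0,0,0,0,0,0.009,0.01],[0,0,0,0,0,0.002,0.01],[0,0,0,0,0,0,0.01],[0,0,0,0,0,0,0.01]]]'; python3 -c "
from h import *
plan(.5025,.35,.112,-1.632)"
```

```text
t: 16.58
eef_pos: [0.5038, 0.3473, 0.111]
tool_rot: [-0.0, -0.685, 0.729, 0.002]
contact_force: [-0.3, -1.9, 4.6]
gripper_width: 0.293
t 16.58 pos [0.5038 0.3473 0.111 ] xaxis yaw -1.633 tilt [-0.002  0.002 -1.   ] grip 25.0 F [-0.3 -1.9  4.6] q [-0.52  0.62 -0.25  1.83  0.22  0.71 -2.52]
total turn [ 0.002  0.002 -0.001] shift now [-0.0026  0.0015 -0.001 ] shift after turn [-0.0026  0.0015 -0.001 ]
```

```bash
python3 -m creep '[[[0,0,0,0,0,0,0.03],[0,0,0,0,0,0,0.035],[0,0,0,0,0,0,0.04],[0,0,0,0,0,0,0.05],[0,0,0,0,0,0,0.057],[0,0,0,0,0,0,0.057],[0,0,0,0,0,0,0.057],[0,0,0,0,0,-0.01,0.057],[0,0,0,0,0,-0.02,0.057],[0,0,0,0,0,-0.03,0.057],[0,0,0,0,0,-0.025,0.06],[0,0,0,0,0,-0.01,0.065],[0,0,0,0,0,0,0.065]]]' 40; python3 -c "
from h import *
tongs()
plan(.447,-.149,.20,-.28-1.571)
c=cam('scene');cv2.imwrite('pics/s11.png',cv2.resize(c['color'][100:340,230:510,::-1],None,fx=2.5,fy=2.5))"
```

```text
t: 17.67
eef_pos: [0.5036, 0.348, 0.2135]
tool_rot: [0.0, -0.685, 0.728, 0.002]
contact_force: [-0.1, 1.3, -0.6]
gripper_width: 0.76
top grasp [ 0.637 -0.159] yaw 2.998 len 0.174 wid 0.034 w@origin 0.034
top grasp [ 0.623 -0.026] yaw -0.034 len 0.176 wid 0.035 w@origin 0.034
top grasp [ 0.448 -0.149] yaw -0.278 len 0.164 wid 0.059 w@origin 0.052
scene grasp [ 0.465 -0.156] yaw 3.052 len 0.356 wid 0.076 w@origin 0.054
scene grasp [ 0.635 -0.032] yaw -0.043 len 0.177 wid 0.044 w@origin 0.044
t 17.77 pos [0.5028 0.3473 0.211 ] xaxis yaw -1.632 tilt [-0.004  0.001 -1.   ] grip 65.6 F [ 0.7 -0.4 -0.6] q [-0.49  0.49 -0.28  1.78  0.16  0.9  -2.48]
total turn [0.005 0.001 0.219] shift now [0.4988 0.0254 0.0106] shift after turn [ 0.4924 -0.0836  0.011 ]
```

View pics/s11.png

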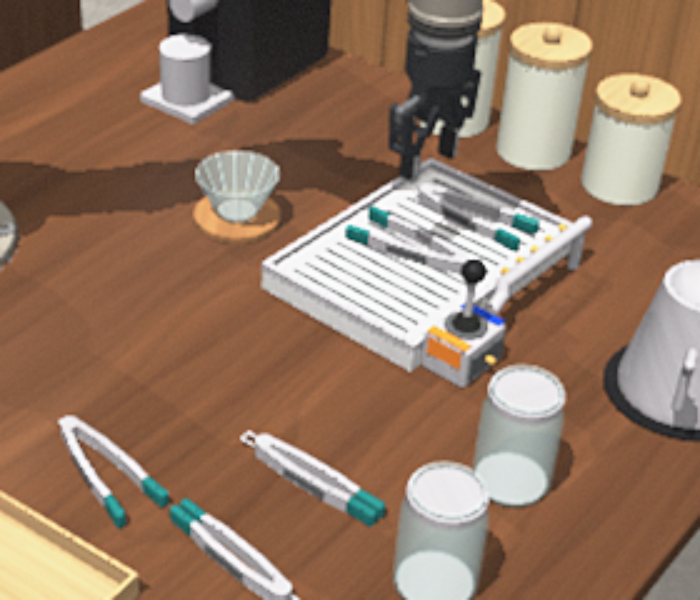

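```bash
python3 -m creep '[[[0,0,0.07,0.01,0,0,0.07],[0,0,0.07,0.02,0,0,0.07],[0,0,0.07,0.028,-0.004,0,0.07],[0,0,0,0.028,-0.004,-0.001,0.07],[0,0,0,0.028,-0.004,-0.001,0.07],[0.01,-0.01,0,0.028,-0.004,-0.001,0.07],[0,0,0,0.028,-0.004,-0.001,0.07],[0,0,0,0.028,-0.004,-0.001,0.07],[0.01,-0.01,0,0.028,-0.004,-0.001,0.07],[0,0,0,0.028,-0.004,-0.001,0.07],[0,0,0,0.028,-0.004,-0.001,0.07],[0.01,-0.01,0,0.028,-0.004,-0.001,0.07],[0,0,0,0.028,-0.004,-0.001,0.07],[0,0,0,0.028,-0.004,-0.001,0.07],[0.01,0,0,0.028,-0.004,-0.001,0.07],[0,0,0,0.028,-0.004,-0.001,0.07],[0,0,0,0.02,-0.002,0,0.07],[0,0,0,0.01,-0.002,0,0.07],[0,0,0,0,0,0,0.07],[0,0,0,0,0,0,0.07]]]'; python3 -c "
from h import *
plan(.447,-.149,.12,-.285-1.571)"
```

```text
t: 19.48
eef_pos: [0.4198, -0.1288, 0.1893]
tool_rot: [-0.003, -0.601, 0.799, 0.008]
contact_force: [0.2, 0.1, -0.7]
gripper_width: 0.822
t 19.48 pos [ 0.4198 -0.1288  0.1893] xaxis yaw -1.851 tilt [-0.014  0.01  -1.   ] grip 70.2 F [ 0.2  0.1 -0.7] q [ 0.24  0.27 -0.09  2.19  0.03  0.7  -1.72]
total turn [0.016 0.005 0.005] shift now [ 0.0123 -0.0328  0.0687] shift after turn [ 0.0118 -0.0318  0.0693]
```

```bash
python3 -m creep '[[[0.016,0.005,0.005,0.004,-0.012,0,0.07],[0,0,0,0.005,-0.012,0.012,0.07],[0,0,0,0,-0.003,0.016,0.07],[0,0,0,0,0,0.014,0.07],[0,0,0,0,0,0,0.07],[0,0,0,0,0,0,0.07]]]'; python3 -c "
from h import *
plan(.447,-.149,.082,-.285-1.571)
c=cam('scene');cv2.imwrite('pics/s12.png',cv2.resize(c['color'][150:350,200:440,::-1],None,fx=3,fy=3))"
```

```text
t: 19.98
eef_pos: [0.4486, -0.1408, 0.1435]
tool_rot: [0.001, -0.603, 0.798, -0.001]
contact_force: [0.5, 0.1, -0.2]
gripper_width: 0.818
t 19.98 pos [ 0.4486 -0.1408  0.1435] xaxis yaw -1.848 tilt [ 0.003  0.    -1.   ] grip 69.9 F [ 0.5  0.1 -0.2] q [ 0.24  0.38 -0.08  2.16  0.05  0.59 -1.73]
total turn [-0.003  0.001  0.008] shift now [ 0.0084 -0.0005  0.0615] shift after turn [ 0.0083 -0.0008  0.0615]
```

View pics/s12.png

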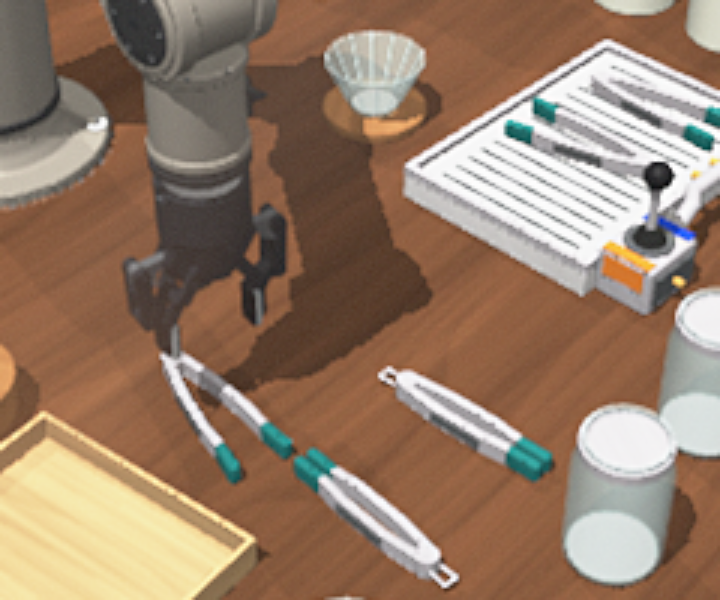

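```bash
python3 -m creep '[[[-0.003,0.001,0.008,0.007,-0.001,0.012,0.07],[0,0,0,0,0,0.015,0.07],[0,0,0,0,0,0.015,0.07],[0,0,0,0,0,0.01,0.07],[0,0,0,0,0,0.004,0.07],[0,0,0,0,0,0.002,0.07],[0,0,0,0,0,0,0.07]]]'; python3 -c "
from h import *
plan(.447,-.149,.081,-.285-1.571)"
```

```text
t: 20.62
eef_pos: [0.4525, -0.1458, 0.0883]
tool_rot: [0.003, -0.602, 0.799, -0.004]
contact_force: [0.5, -0.1, 0.9]
gripper_width: 0.818
t 20.62 pos [ 0.4525 -0.1458  0.0883] xaxis yaw -1.851 tilt [ 0.01  -0.001 -1.   ] grip 69.9 F [ 0.5 -0.1  0.9] q [ 0.24  0.49 -0.07  2.18  0.07  0.46 -1.74]
total turn [-0.01   0.001  0.005] shift now [0.0046 0.0045 0.0072] shift after turn [0.0046 0.0044 0.0073]
```

```bash
python3 -m creep '[[[-0.01,0.001,0.005,0.004,0.003,0.007,0.07],[0,0,0,0,0,0,0.07],[0,0,0,0,0,0,0.05],[0,0,0,0,0,0,0.02],[0,0,0,0,0,0,0.015],[0,0,0,0,0,0,0.015],[0,0,0,0,0,0,0.015],[0,0,0,0,0,0,0.015],[0,0,0,0,0,0,0.015],[0,0,0,0,0,-0.015,0.01],[0,0,0,0,0,-0.025,0.01],[0,0,0,0,0,-0.025,0.01],[0,0,0,0,0,-0.02,0.01],[0,0,0,0,0,-0.015,0.01],[0,0,0,0,0,0,0.01]]]' 60; python3 -c "
from h import *
plan(.497,.255,.18,-1.632)
c=cam('scene');cv2.imwrite('pics/s13.png',cv2.resize(c['color'][150:350,200:440,::-1],None,fx=3,fy=3))"
```

```text
t: 21.87
eef_pos: [0.4478, -0.1489, 0.1859]
tool_rot: [-0.001, -0.599, 0.8, 0.001]
contact_force: [0.6, -0.2, -1.1]
gripper_width: 0.294
t 21.87 pos [ 0.4478 -0.1489  0.1859] xaxis yaw -1.856 tilt [-0.002  0.001 -1.   ] grip 25.1 F [ 0.6 -0.2 -1.1] q [ 0.26  0.31 -0.08  2.13  0.04  0.7  -1.7 ]
total turn [ 0.002  0.    -0.224] shift now [-0.4015  0.0665  0.0062] shift after turn [-0.4062 -0.0244  0.0059]
```

View pics/s13.png

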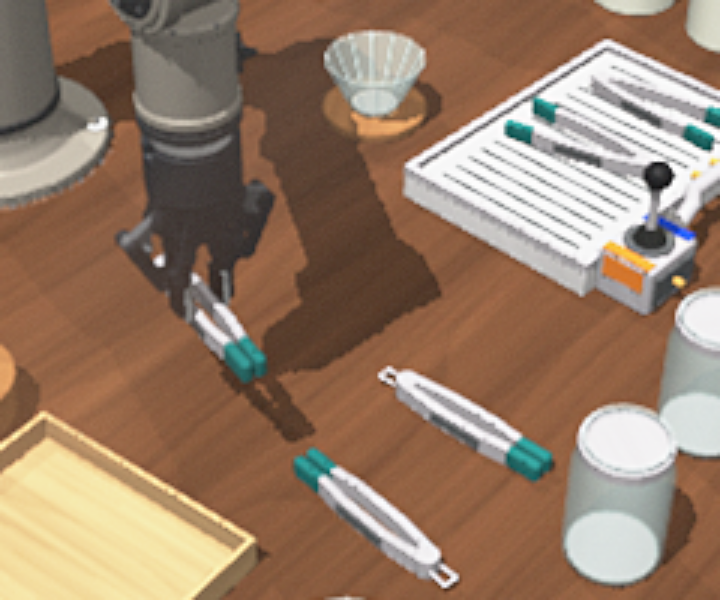

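```bash
python3 -m creep '[[[0,0,-0.07,-0.01,0,-0.002,0.01],[0,0,-0.07,-0.02,0,-0.002,0.01],[0,0,-0.07,-0.025,-0.002,-0.001,0.01],[0,0,0,-0.025,-0.002,-0.001,0.01],[0,0,0,-0.025,-0.002,-0.001,0.01],[0.01,-0.005,0,-0.025,-0.002,-0.001,0.01],[0,0,0,-0.025,-0.002,-0.001,0.01],[0,0,0,-0.025,-0.002,-0.001,0.01],[0.01,-0.005,0,-0.025,-0.002,-0.001,0.01],[0,0,0,-0.025,-0.002,-0.001,0.01],[0,0,0,-0.025,-0.002,-0.001,0.01],[0,0,0,-0.025,-0.002,-0.001,0.01],[0,0,0,-0.025,-0.002,-0.001,0.01],[0,0,0,-0.025,-0.002,-0.001,0.01],[0,0,0,-0.025,-0.002,-0.001,0.01],[0,0,0,-0.015,-0.002,0,0.01],[0,0,0,-0.007,-0.001,0,0.01],[0,0,0,0,0,0,0.01],[0,0,0,0,0,0,0.01]]]'; python3 -c "
from h import *
plan(.497,.252,.13,-1.632)"
```

```text
t: 23.5
eef_pos: [0.4872, 0.2624, 0.1819]
tool_rot: [-0.003, -0.699, 0.715, 0.011]
contact_force: [0.2, -0.5, -0.6]
gripper_width: 0.289
t 23.5 pos [0.4872 0.2624 0.1819] xaxis yaw -1.595 tilt [-0.019  0.012 -1.   ] grip 24.7 F [ 0.2 -0.5 -0.6] q [-0.39  0.45 -0.26  1.93  0.13  0.79 -2.31]
total turn [0.02  0.011 0.037] shift now [ 0.0108 -0.0111  0.0515] shift after turn [ 0.0098 -0.0104  0.0519]
```

```bash
python3 -m creep '[[[0.02,0.011,0.037,0.003,-0.004,0,0.01],[0,0,0,0.003,-0.004,0.01,0.01],[0,0,0,0.001,-0.002,0.014,0.01],[0,0,0,0,0,0.01,0.01],[0,0,0,0,0,0,0.01],[0,0,0,0,0,0,0.01]]]'; python3 -c "
from h import *
plan(.497,.252,.112,-1.632)
c=cam('scene');cv2.imwrite('pics/s14.png',cv2.resize(c['color'][100:300,270:510,::-1],None,fx=3,fy=3))"
```

```text
t: 24.0
eef_pos: [0.4959, 0.2473, 0.1424]
tool_rot: [-0.004, -0.684, 0.729, -0.0]
contact_force: [0.5, 0.5, -0.0]
gripper_width: 0.293
t 24.0 pos [0.4959 0.2473 0.1424] xaxis yaw -1.635 tilt [-0.005 -0.005 -1.   ] grip 25.0 F [ 0.5  0.5 -0. ] q [-0.4   0.5  -0.22  1.96  0.17  0.71 -2.36]
total turn [ 0.005 -0.006 -0.003] shift now [-0.0049 -0.0009  0.0304] shift after turn [-0.0047 -0.0008  0.0304]
```

View pics/s14.png

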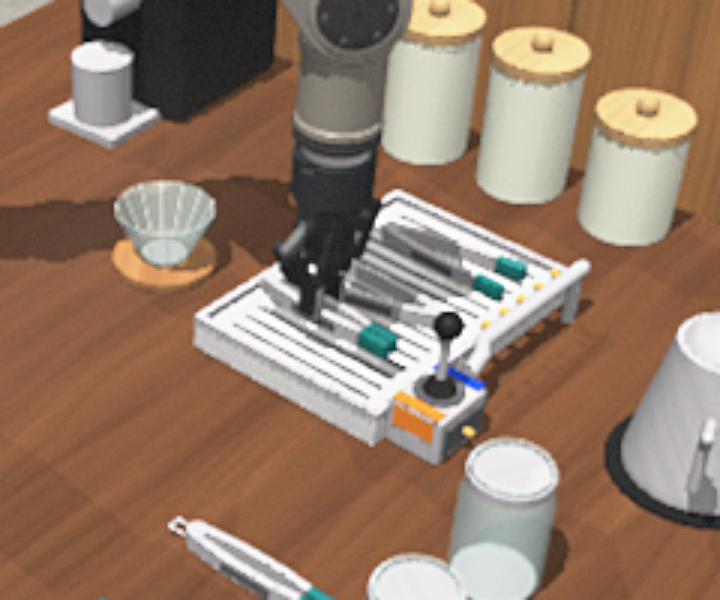

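```bash
python3 -m creep '[[[0.005,-0.006,0,0,-0.001,0.01,0.01],[0,0,0,0,0,0.01,0.01],[0,0,0,0,0,0.007,0.01],[0,0,0,0,0,0.002,0.01],[0,0,0,0,0,0,0.01],[0,0,0,0,0,0,0.01]]]'; python3 -c "
from h import *
plan(.497,.252,.1115,-1.632)"
```

```text
t: 24.55
eef_pos: [0.4975, 0.2468, 0.1131]
tool_rot: [0.001, -0.684, 0.73, -0.0]
contact_force: [0.2, 0.7, -1.1]
gripper_width: 0.293
t 24.55 pos [0.4975 0.2468 0.1131] xaxis yaw -1.635 tilt [ 0.002  0.001 -1.   ] grip 25.0 F [ 0.2  0.7 -1.1] q [-0.41  0.55 -0.21  1.97  0.19  0.64 -2.37]
total turn [-0.001  0.001 -0.003] shift now [-0.0051  0.0009  0.0016] shift after turn [-0.0051  0.0008  0.0016]
```

```bash
python3 -m creep '[[[0,0,0,-0.006,0,0.001,0.01],[0,0,0,0,0,0.001,0.01],[0,0,0,0,0,0,0.03],[0,0,0,0,0,0,0.035],[0,0,0,0,0,0,0.04],[0,0,0,0,0,0,0.05],[0,0,0,0,0,0,0.056],[0,0,0,0,0,0,0.056],[0,0,0,0,0,0,0.056],[0,0,0,0,0,-0.01,0.056],[0,0,0,0,0,-0.02,0.056],[0,0,0,0,0,-0.03,0.056],[0,0,0,0,0,-0.025,0.056],[0,0,0,0,0,-0.01,0.056],[0,0,0,0,0,0,0.056]]]' 40; python3 -c "
from h import *
tongs()
plan(.62,.18,.20,-1.632)
c=cam('scene');cv2.imwrite('pics/s15.png',cv2.resize(c['color'][100:340,230:510,::-1],None,fx=2.5,fy=2.5))
c=cam('top');a=ortho(c,0.33,0.78,0.1,0.60,0.045,0.001)[...,::-1];cv2.imwrite('pics/t15.png',a)"
```

```text
t: 25.8
eef_pos: [0.4978, 0.2538, 0.2134]
tool_rot: [0.001, -0.684, 0.729, -0.0]
contact_force: [0.2, 0.2, -0.0]
gripper_width: 0.653
top grasp [ 0.636 -0.16 ] yaw 2.997 len 0.175 wid 0.034 w@origin 0.034
top grasp [ 0.623 -0.026] yaw -0.036 len 0.176 wid 0.035 w@origin 0.034
scene grasp [ 0.639 -0.164] yaw 2.982 len 0.181 wid 0.039 w@origin 0.039
scene grasp [ 0.635 -0.032] yaw -0.044 len 0.177 wid 0.044 w@origin 0.044
t 25.9 pos [0.497  0.2533 0.2111] xaxis yaw -1.634 tilt [-0.001  0.    -1.   ] grip 56.2 F [ 0.2 -0.5 -0.2] q [-0.39  0.41 -0.25  1.91  0.13  0.84 -2.33]
total turn [ 0.001  0.    -0.002] shift now [ 0.0654 -0.1274  0.011 ] shift after turn [ 0.0657 -0.1273  0.0111]
```

View pics/s15.png

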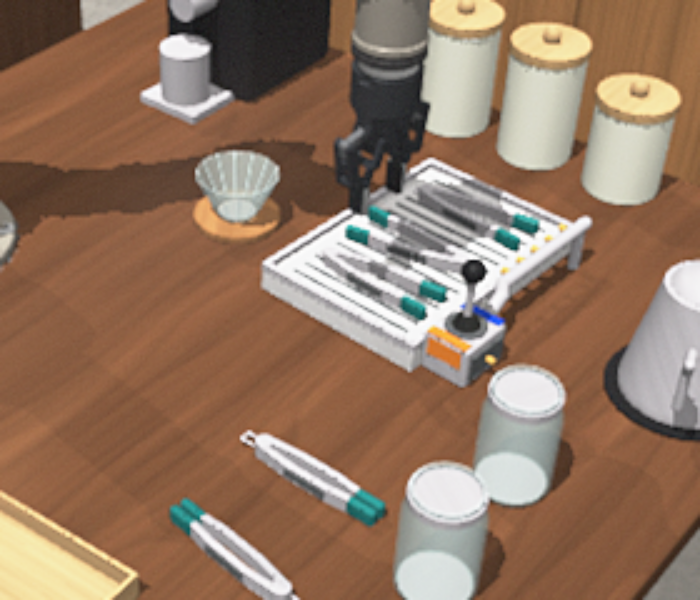

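View pics/t15.png

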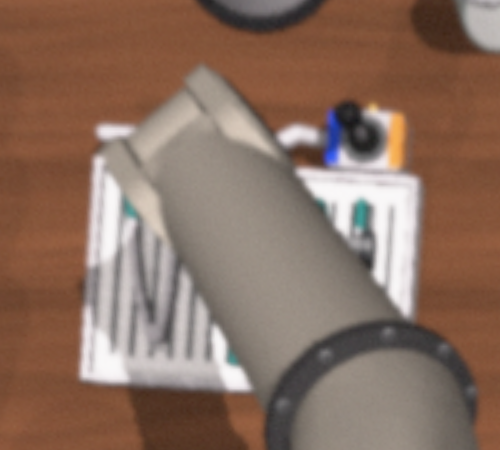

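```bash
python3 -m creep '[[[0,0,0,0.01,0,-0.015,0.02],[0,0,0,0.02,0,-0.015,0.0],[0,0,0,0.02,0,-0.005,0.0],[0,0,0,0.01,-0.01,0,0],[0,0,0,0.005,-0.02,0,0],[0,0,0,0,-0.025,0,0],[0,0,0,0,-0.025,0,0],[0,0,0,0,-0.02,0,0],[0,0,0,0,-0.015,0,0],[0,0,0,0,-0.01,0,0],[0,0,0,0,0,0,0],[0,0,0,0,0,0,0]]]' 40; python3 -c "
from h import *
plan(.635,.186,.178,-1.632)
c=cam('scene');cv2.imwrite('pics/s16.png',cv2.resize(c['color'][100:300,300:540,::-1],None,fx=3,fy=3))"
```

```text
t: 27.0
eef_pos: [0.6128, 0.1732, 0.2212]
tool_rot: [-0.019, -0.685, 0.728, 0.007]
contact_force: [-0.9, 0.8, -0.5]
gripper_width: -0.001
t 27.0 pos [0.6128 0.1732 0.2212] xaxis yaw -1.63 tilt [-0.038 -0.016 -0.999] grip -0.1 F [-0.9  0.8 -0.5] q [-0.23  0.52 -0.2   1.69  0.12  0.98 -2.1 ]
total turn [ 0.037 -0.019  0.001] shift now [-0.0149 -0.023   0.0421] shift after turn [-0.0141 -0.0214  0.0432]
```

View pics/s16.png

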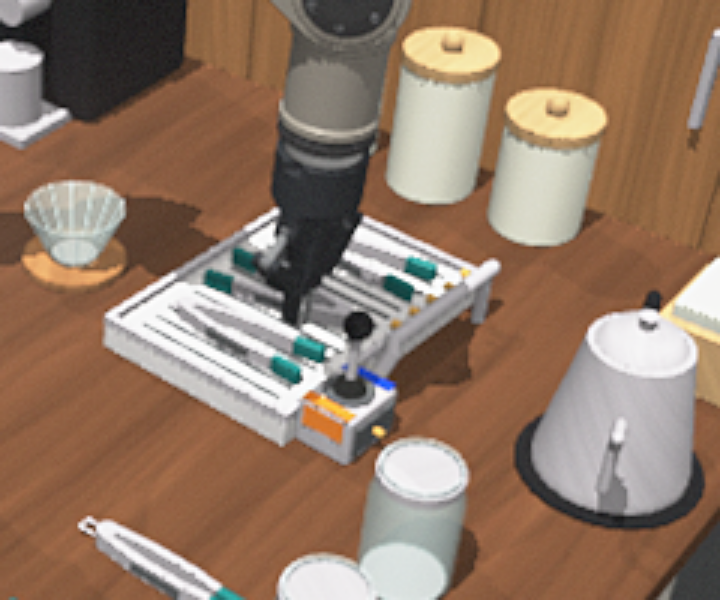

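```bash
python3 -m creep '[[[0.037,-0.019,0,0,-0.01,0,0],[0,0,0,-0.003,-0.012,0.005,0],[0,0,0,-0.003,0,0.01,0],[0,0,0,0,0,0.01,0],[0,0,0,0,0,0.01,0],[0,0,0,0,0,0.005,0],[0,0,0,0,0,0,0],[0,0,0,0,0,0,0]]]'; python3 -c "
from h import *
plan(.638,.190,.178,-1.632)
c=cam('scene');cv2.imwrite('pics/s17.png',cv2.resize(c['color'][100:300,300:540,::-1],None,fx=3,fy=3))"
```

```text
t: 27.72
eef_pos: [0.6267, 0.1797, 0.1732]
tool_rot: [-0.004, -0.688, 0.726, 0.003]
contact_force: [-0.1, -0.3, -0.5]
gripper_width: -0.003
t 27.72 pos [0.6267 0.1797 0.1732] xaxis yaw -1.625 tilt [-0.01  -0.002 -1.   ] grip -0.3 F [-0.1 -0.3 -0.5] q [-0.24  0.59 -0.19  1.7   0.14  0.87 -2.11]
total turn [ 0.01  -0.002  0.007] shift now [-0.0109 -0.0107 -0.0049] shift after turn [-0.011  -0.0107 -0.0048]
```

View pics/s17.png

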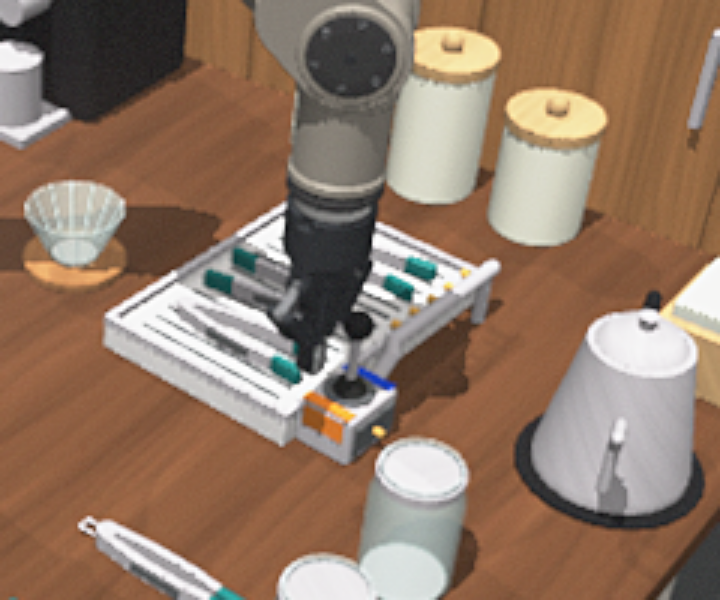

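```bash
python3 -m creep '[[[0.01,0,0.007,0,-0.01,0,0],[0,0,0,-0.006,0,0,0],[0,0,0,-0.008,0,0,0],[0,0,0,-0.008,0,0,0],[0,0,0,-0.008,0,0,0],[0,0,0,0,0,0,0],[0,0,0,0,0,0,0]]]'; python3 -c "
from h import *
plan(.638,.228,.175,-1.632)
c=cam('scene');cv2.imwrite('pics/s18.png',cv2.resize(c['color'][150:270,350:490,::-1],None,fx=5,fy=5))"
```

```text
t: 28.35
eef_pos: [0.6412, 0.2126, 0.1754]
tool_rot: [0.001, -0.685, 0.729, -0.002]
contact_force: [0.3, -2.0, -0.1]
gripper_width: -0.002
t 28.35 pos [0.6412 0.2126 0.1754] xaxis yaw -1.633 tilt [ 0.005 -0.002 -1.   ] grip -0.1 F [ 0.3 -2.  -0.1] q [-0.28  0.61 -0.18  1.65  0.14  0.89 -2.16]
total turn [-0.005 -0.001 -0.001] shift now [-0.0151  0.0042  0.0004] shift after turn [-0.0151  0.0042  0.0004]
```

View pics/s18.png

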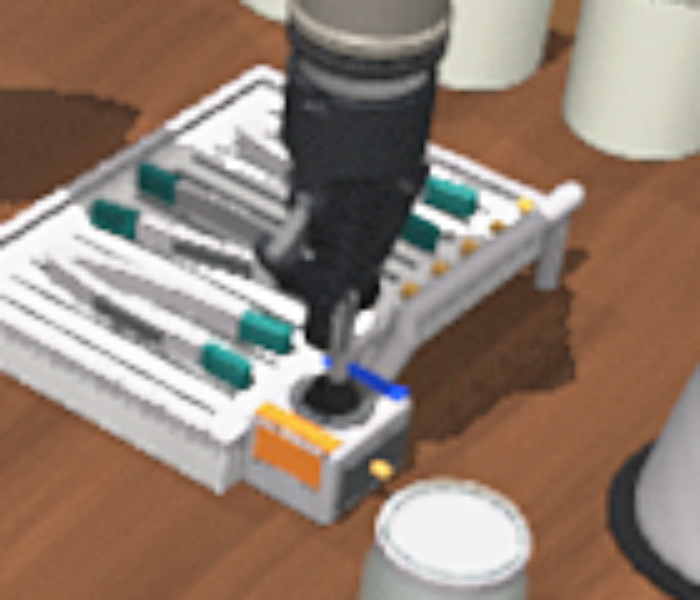

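```bash
python3 -m creep '[[[0,0,0,-0.006,0.002,0,0],[0,0,0,-0.005,0,0,0],[0,0,0,-0.002,0,0,0],[0,0,0,0,0,0,0],[0,0,0,0,0,0,0],[0,0,0,0,0,0,0]]]'; python3 -c "
from h import *
plan(.638,.226,.175,-1.632)
c=cam('scene');cv2.imwrite('pics/s19.png',cv2.resize(c['color'][150:270,350:490,::-1],None,fx=5,fy=5))"
```

```text
t: 28.9
eef_pos: [0.6406, 0.2228, 0.1755]
tool_rot: [-0.0, -0.683, 0.73, -0.004]
contact_force: [0.3, -3.1, 1.2]
gripper_width: 0.002
t 28.9 pos [0.6406 0.2228 0.1755] xaxis yaw -1.637 tilt [ 0.005 -0.006 -1.   ] grip 0.1 F [ 0.3 -3.1  1.2] q [-0.3   0.62 -0.18  1.64  0.14  0.89 -2.18]
total turn [-0.006 -0.006 -0.005] shift now [-0.003   0.0028  0.0004] shift after turn [-0.003   0.0028  0.0005]
```

View pics/s19.png

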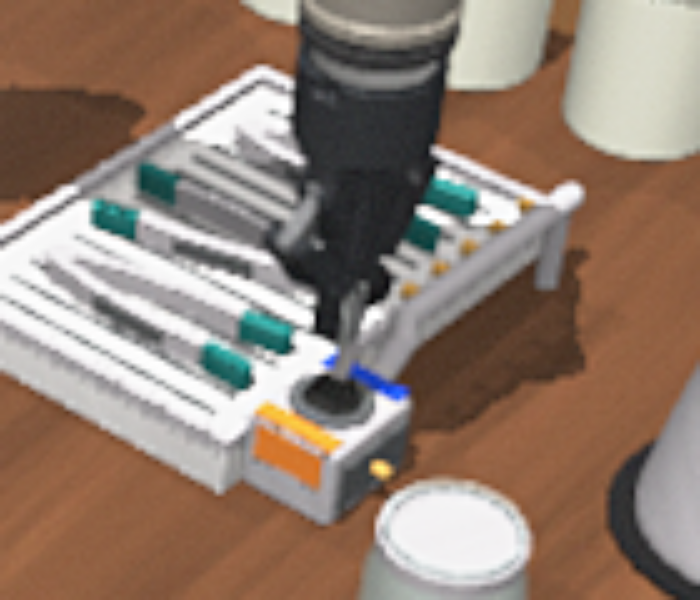

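```bash
python3 - <<'E'
from h import *
c=cam('scene')
yd=np.array([.061,.998,0]);p=np.array([.6375,.2335,.056])
for a in (0,.15,.25,.3,.35,.42):
    print(a,[(((proj(c,[p+L*(np.sin(a)*yd+np.cos(a)*np.array([0,0,1]))])[0])-[350,150])*5).round(0) for L in (.014,.055,.07)])
E
```

```text
0 [array([328., 373.]), array([337., 312.]), array([340., 289.])]
0.15 [array([331., 371.]), array([346., 306.]), array([352., 282.])]
0.25 [array([332., 370.]), array([352., 304.]), array([359., 279.])]
0.3 [array([333., 370.]), array([354., 303.]), array([362., 278.])]
0.35 [array([333., 370.]), array([357., 302.]), array([366., 277.])]
0.42 [array([334., 370.]), array([361., 301.]), array([370., 276.])]
```

```bash
python3 -m creep '[[[-0.006,-0.006,-0.005,-0.004,0.002,0,0],[0,0,0,-0.001,0,0,0],[0,0,0,0,0,0,0],[0,0,0,0,0,0,0],[0,0,0,0,0,0,0],[0,0,0,0,0,0,0],[0,0,0,0,0,0,0],[0,0,0,0,0,0,0]]]'; python3 -c "
from h import *
plan(.638,.226,.175,-1.632)
c=cam('scene');cv2.imwrite('pics/s20.png',cv2.resize(c['color'][180:240,390:460,::-1],None,fx=10,fy=10,interpolation=cv2.INTER_CUBIC))"
```

```text
t: 29.67
eef_pos: [0.6395, 0.2259, 0.1754]
tool_rot: [-0.001, -0.684, 0.729, -0.001]
contact_force: [0.6, -4.3, 0.4]
gripper_width: 0.001
t 29.67 pos [0.6395 0.2259 0.1754] xaxis yaw -1.634 tilt [-0.    -0.002 -1.   ] grip 0.1 F [ 0.6 -4.3  0.4] q [-0.3   0.62 -0.19  1.64  0.14  0.9  -2.18]
total turn [ 0.    -0.002 -0.002] shift now [-0.      0.0015  0.0004] shift after turn [-0.      0.0015  0.0004]
```

View pics/s20.png

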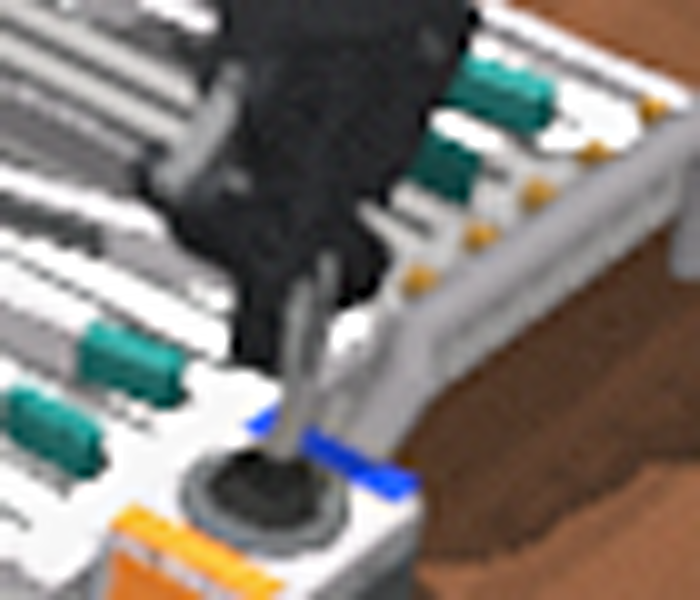

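```bash
Z='' ; python3 -m creep '[[[0,0,0,-0.001,0,0,0],[0,0,0,0,0,0,0],[0,0,0,0,0,0,0],[0,0,0,0,0,0,0],[0,0,0,0,0,0,0],[0,0,0,0,0,0,0],[0,0,0,0,0,0,0],[0,0,0,0,0,0,0],[0,0,0,0,0,0,0],[0,0,0,0,0,0,0],[0,0,0,0,0,0,0],[0,0,0,0,0,0,0],[0,0,0,0,0,0,0],[0,0,0,0,0,0,0],[0,0,0,0,0,0,0],[0,0,0,0,0,0,0],[0,0,0,0,0,0,0],[0,0,0,0,0,0,0],[0,0,0,0,0,0,0],[0,0,0,0,0,0,0]]]'
```

```text
t: 31.38
eef_pos: [0.6395, 0.2268, 0.1754]
tool_rot: [-0.001, -0.684, 0.729, -0.001]
contact_force: [0.9, -4.0, 0.9]
gripper_width: 0.001
```

```bash
python3 -m creep '[[[0,0,0,0,0,0,0],[0,0,0,0,0,0,0],[0,0,0,0,0,0,0],[0,0,0,0,0,0,0],[0,0,0,0,0,0,0],[0,0,0,0,0,0,0],[0,0,0,0,0,0,0],[0,0,0,0,0,0,0],[0,0,0,0,0,0,0],[0,0,0,0,0,0,0],[0,0,0,0,0,0,0],[0,0,0,0,0,0,0],[0,0,0,0,0,0,0],[0,0,0,0,0,0,0],[0,0,0,0,0,0,0],[0,0,0,0,0,0,0],[0,0,0,0,0,0,0],[0,0,0,0,0,0,0],[0,0,0,0,0,0,0],[0,0,0,0,0,0,0]]]'; python3 -c "
from h import *
plan(.638,.226,.175,-1.632)
c=cam('scene');cv2.imwrite('pics/s21.png',cv2.resize(c['color'][120:300,300:540,::-1],None,fx=3,fy=3,interpolation=cv2.INTER_CUBIC))"
```

```text
t: 33.05
eef_pos: [0.6395, 0.2268, 0.1753]
tool_rot: [-0.001, -0.684, 0.729, -0.001]
contact_force: [1.0, -4.3, 1.7]
gripper_width: -0.003
t 33.05 pos [0.6395 0.2268 0.1753] xaxis yaw -1.634 tilt [-0.    -0.002 -1.   ] grip -0.3 F [ 1.  -4.3  1.7] q [-0.3   0.62 -0.19  1.64  0.14  0.9  -2.18]
total turn [ 0.    -0.002 -0.002] shift now [0.0009 0.0015 0.0004] shift after turn [0.0009 0.0015 0.0003]
```

View pics/s21.png

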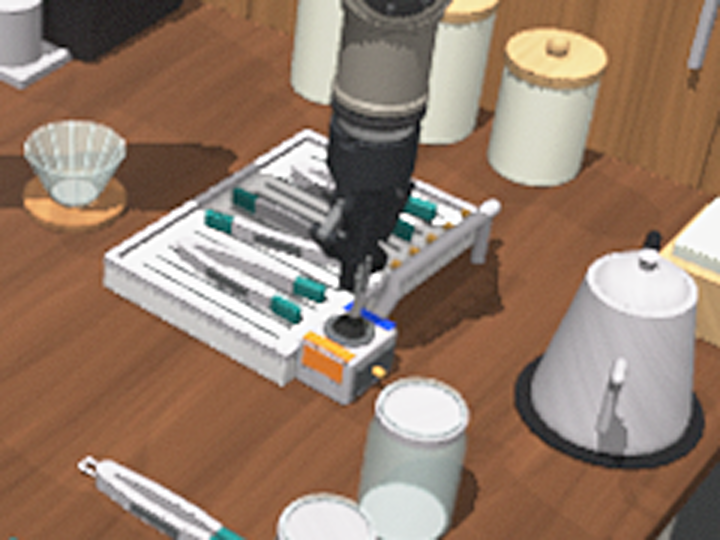

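```bash
python3 -m creep '[[[0,0,0,0,0,0,0],[0,0,0,0,0,0,0],[0,0,0,0,0,0,0],[0,0,0,0,0,0,0],[0,0,0,0,0,0,0],[0,0,0,0,0,0,0],[0,0,0,0,0,0,0],[0,0,0,0,0,0,0],[0,0,0,0,0,0,0],[0,0,0,0,0,0,0],[0,0,0,0,0,0,0],[0,0,0,0,0,0,0],[0,0,0,0,0,0,0],[0,0,0,0,0,0,0],[0,0,0,0,0,0,0],[0,0,0,0,0,0,0],[0,0,0,0,0,0,0],[0,0,0,0,0,0,0],[0,0,0,0,0,0,0],[0,0,0,0,0,0,0]]]';  python3 -m creep '[[[0,0,0,0,0,0,0],[0,0,0,0,0,0,0],[0,0,0,0,0,0,0],[0,0,0,0,0,0,0],[0,0,0,0,0,0,0],[0,0,0,0,0,0,0],[0,0,0,0,0,0,0],[0,0,0,0,0,0,0],[0,0,0,0,0,0,0],[0,0,0,0,0,0,0],[0,0,0,0,0,0,0],[0,0,0,0,0,0,0],[0,0,0,0,0,0,0],[0,0,0,0,0,0,0],[0,0,0,0,0,0,0],[0,0,0,0,0,0,0],[0,0,0,0,0,0,0],[0,0,0,0,0,0,0],[0,0,0,0,0,0,0],[0,0,0,0,0,0,0]]]'; python3 -m creep '[[[0,0,0,0.003,0,0,0],[0,0,0,0.004,0,0,0],[0,0,0,0.004,0,0,0],[0,0,0,0.004,0,0,0],[0,0,0,0.004,0,0,0],[0,0,0,0.004,0,0,0],[0,0,0,0.004,0,0,0],[0,0,0,0.004,0,0,0],[0,0,0,0.006,0,0,0],[0,0,0,0.008,0,0,0],[0,0,0,0.008,0,0,0],[0,0,0,0.005,0,0,0],[0,0,0,0,0,-0.02,0],[0,0,0,0,0,-0.025,0],[0,0,0,0,0,-0.02,0],[0,0,0,0,0,0,0],[0,0,0,0,0,0,0],[0,0,0,0,0,0,0]]]'; python3 -c "
from h import *
tongs()
plan(.625,-.026,.22,-.034-1.571)
c=cam('scene');cv2.imwrite('pics/s22.png',cv2.resize(c['color'][120:300,300:540,::-1],None,fx=3,fy=3,interpolation=cv2.INTER_CUBIC))"
```

```text
t: 34.77
eef_pos: [0.6395, 0.2268, 0.1753]
tool_rot: [-0.001, -0.684, 0.729, -0.001]
contact_force: [0.1, -4.0, 0.6]
gripper_width: 0.003
t: 36.43
eef_pos: [0.6395, 0.2268, 0.1753]
tool_rot: [-0.001, -0.684, 0.729, -0.001]
contact_force: [0.6, -3.5, 0.2]
gripper_width: -0.0
t: 37.93
eef_pos: [0.6338, 0.1629, 0.2413]
tool_rot: [-0.0, -0.684, 0.729, 0.002]
contact_force: [0.9, 0.1, -0.3]
gripper_width: -0.001
top grasp [ 0.636 -0.16 ] yaw 2.995 len 0.175 wid 0.034 w@origin 0.033
top grasp [ 0.623 -0.026] yaw -0.032 len 0.176 wid 0.035 w@origin 0.034
scene grasp [ 0.64  -0.161] yaw 2.982 len 0.181 wid 0.039 w@origin 0.032
scene grasp [ 0.635 -0.032] yaw -0.044 len 0.177 wid 0.044 w@origin 0.044
t 38.03 pos [0.6334 0.1629 0.2404] xaxis yaw -1.634 tilt [-0.005  0.003 -1.   ] grip -0.3 F [ 0.  -0.3 -1. ] q [-0.2   0.51 -0.2   1.65  0.11  0.99 -2.07]
total turn [ 0.005  0.002 -0.029] shift now [ 0.1891 -0.0036  0.0199] shift after turn [0.1891 0.0019 0.0204]
```

View pics/s22.png

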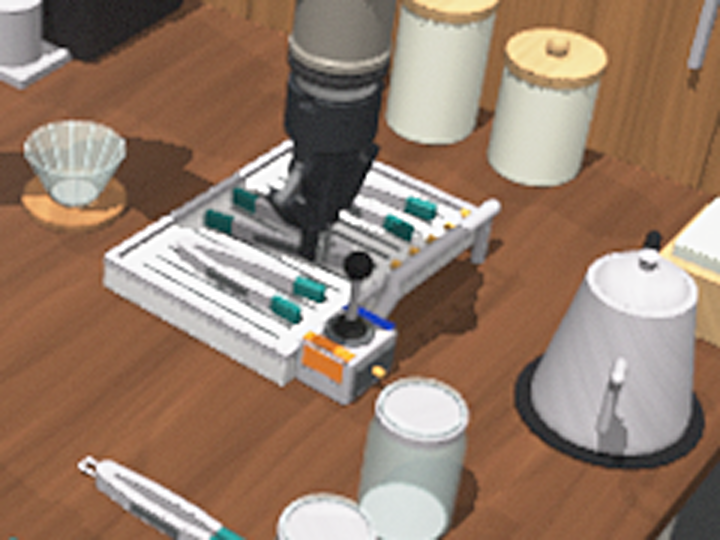

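```bash
python3 -m creep '[[[0.005,0,-0.029,0.01,0,0,0.06],[0,0,0,0.02,0,0,0.06],[0,0,0,0.025,0,0,0.06],[0,0,0,0.025,0,0,0.06],[0,0,0,0.025,0,0,0.06],[0,0,0,0.025,0,0,0.06],[0,0,0,0.02,0,0,0.06],[0,0,0,0.015,0,0.002,0.06],[0,0,0,0.008,0,0.005,0.06],[0,0,0,0,0,0,0.06],[0,0,0,0,0,0,0.06]]]'; python3 -c "
from h import *
plan(.624,-.027,.13,-.034-1.571)"
```

```text
t: 39.0
eef_pos: [0.6227, -0.0138, 0.2211]
tool_rot: [-0.005, -0.698, 0.716, 0.007]
contact_force: [-0.1, 0.8, 0.7]
gripper_width: 0.706
t 39.0 pos [ 0.6227 -0.0138  0.2211] xaxis yaw -1.596 tilt [-0.017  0.003 -1.   ] grip 60.3 F [-0.1  0.8  0.7] q [ 0.06  0.49 -0.18  1.74  0.1   0.93 -1.76]
total turn [0.017 0.003 0.009] shift now [ 0.0135 -0.0032  0.091 ] shift after turn [ 0.0132 -0.0018  0.0911]
```

```bash
python3 -m creep '[[[0.017,0.003,0.009,0.006,0,0,0.06],[0,0,0,0.005,0,0.015,0.06],[0,0,0,0.001,0,0.02,0.06],[0,0,0,0,0,0.02,0.06],[0,0,0,0,0,0.015,0.06],[0,0,0,0,0,0.006,0.06],[0,0,0,0,0,0,0.06],[0,0,0,0,0,0,0.06]]]'; python3 -c "
from h import *
plan(.624,-.028,.081,-.034-1.571)
c=cam('scene');cv2.imwrite('pics/s23.png',cv2.resize(c['color'][180:380,260:500,::-1],None,fx=3,fy=3,interpolation=cv2.INTER_CUBIC))"
```

```text
t: 39.67
eef_pos: [0.624, -0.016, 0.1434]
tool_rot: [0.005, -0.699, 0.715, -0.002]
contact_force: [0.2, 0.0, 0.0]
gripper_width: 0.704
t 39.67 pos [ 0.624  -0.016   0.1434] xaxis yaw -1.594 tilt [ 0.009  0.004 -1.   ] grip 60.2 F [0.2 0.  0. ] q [ 0.05  0.58 -0.16  1.8   0.13  0.76 -1.77]
total turn [-0.009  0.004  0.011] shift now [0.0123 0.0003 0.0624] shift after turn [ 0.012  -0.0004  0.0624]
```

View pics/s23.png

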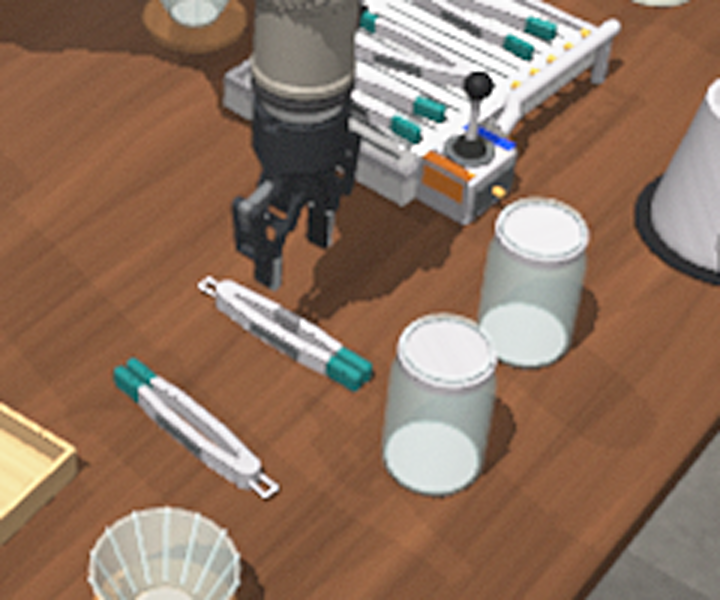

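```bash
python3 -m creep '[[[-0.009,0.004,0.011,0.01,0,0,0.06],[0,0,0,0.001,0,0.015,0.06],[0,0,0,0,0,0.015,0.06],[0,0,0,0,0,0.012,0.06],[0,0,0,0,0,0.007,0.06],[0,0,0,0,0,0.002,0.06],[0,0,0,0,0,0,0.06],[0,0,0,0,0,0,0.06]]]'; python3 -c "
from h import *
plan(.624,-.028,.081,-.034-1.571)"
```

```text
t: 40.38
eef_pos: [0.6274, -0.0293, 0.0944]
tool_rot: [0.002, -0.694, 0.72, -0.003]
contact_force: [-0.4, -0.1, 0.1]
gripper_width: 0.705
t 40.38 pos [ 0.6274 -0.0293  0.0944] xaxis yaw -1.608 tilt [ 0.007 -0.001 -1.   ] grip 60.2 F [-0.4 -0.1  0.1] q [ 0.05  0.66 -0.15  1.81  0.14  0.68 -1.78]
total turn [-0.007 -0.001 -0.003] shift now [-0.0011  0.0035  0.0133] shift after turn [-0.0011  0.0035  0.0134]
```

```bash
python3 -m creep '[[[-0.007,-0.001,-0.003,-0.001,0.003,0.008,0.06],[0,0,0,0,0,0.006,0.06],[0,0,0,0,0,0,0.06],[0,0,0,0,0,0,0.04],[0,0,0,0,0,0,0.015],[0,0,0,0,0,0,0.015],[0,0,0,0,0,0,0.015],[0,0,0,0,0,0,0.015],[0,0,0,0,0,0,0.015],[0,0,0,0,0,0,0.015]]]' 50; python3 -c "
from h import *
plan(.624,-.028,.081,-.034-1.571)
c=cam('scene');cv2.imwrite('pics/s24.png',cv2.resize(c['color'][180:380,260:500,::-1],None,fx=3,fy=3,interpolation=cv2.INTER_CUBIC))"
```

```text
t: 41.22
eef_pos: [0.6252, -0.0279, 0.0809]
tool_rot: [0.001, -0.695, 0.719, -0.001]
contact_force: [-1.1, -0.2, -0.3]
gripper_width: 0.3
t 41.22 pos [ 0.6252 -0.0279  0.0809] xaxis yaw -1.604 tilt [ 0.002  0.    -1.   ] grip 25.6 F [-1.1 -0.2 -0.3] q [ 0.05  0.67 -0.15  1.81  0.15  0.66 -1.78]
total turn [-0.002  0.     0.001] shift now [ 0.0002  0.0012 -0.0001] shift after turn [ 0.0002  0.0012 -0.0001]
```

View pics/s24.png

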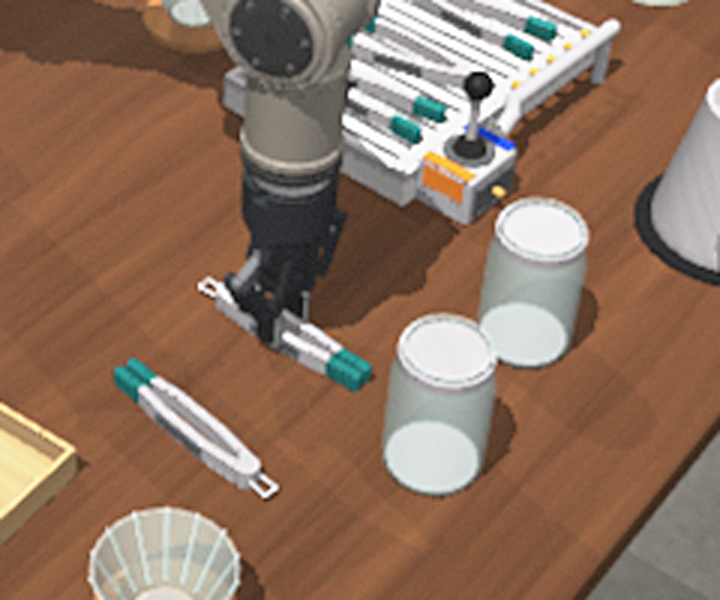

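```bash
python3 -m creep '[[[0,0,0,0,0,-0.015,0.01],[0,0,0,0,0,-0.025,0.01],[0,0,0,0,0,-0.025,0.01],[0,0,0,0,0,-0.025,0.01],[0,0,0,0,0,-0.015,0.01],[0,0,0,0,0,0,0.01]]]' 60; python3 -c "
from h import *
plan(.49,-.398,.18,-1.525)"
```

```text
t: 41.77
eef_pos: [0.6231, -0.0276, 0.1874]
tool_rot: [-0.002, -0.695, 0.719, 0.002]
contact_force: [-0.2, -0.1, -0.2]
gripper_width: 0.289
t 41.77 pos [ 0.6231 -0.0276  0.1874] xaxis yaw -1.603 tilt [-0.005  0.    -1.   ] grip 24.7 F [-0.2 -0.1 -0.2] q [ 0.07  0.53 -0.17  1.77  0.11  0.86 -1.75]
total turn [ 0.005  0.    -0.078] shift now [0.3746 0.1209 0.0079] shift after turn [0.364  0.1499 0.0074]
```

```bash
python3 -m creep '[[[0.005,0,-0.07,0.01,0.004,0,0.01],[0,0,0,0.02,0.008,0,0.01],[0,0,0,0.025,0.01,0,0.01],[0,0,0,0.025,0.01,0,0.01],[0,0,0,0.025,0.01,0,0.01],[0,0,0,0.025,0.01,0,0.01],[0,0,0,0.025,0.01,0,0.01],[0,0,0,0.025,0.01,0,0.01],[0,0,0,0.025,0.01,0,0.01],[0,0,0,0.025,0.01,0,0.01],[0,0,0,0.025,0.01,0,0.01],[0,0,0,0.025,0.01,0,0.01],[0,0,0,0.025,0.01,0,0.01],[0,0,0,0.025,0.01,0,0.01],[0,0,0,0.015,0.006,0,0.01],[0,0,0,0.007,0.003,0,0.01],[0,0,0,0,0,0,0.01],[0,0,0,0,0,0,0.01]]]'; python3 -c "
from h import *
plan(.49,-.398,.12,-1.525)"
```

```text
t: 43.27
eef_pos: [0.485, -0.3952, 0.1666]
tool_rot: [0.001, 0.724, -0.69, -0.009]
contact_force: [0.3, 0.1, -0.8]
gripper_width: 0.293
t 43.27 pos [ 0.485  -0.3952  0.1666] xaxis yaw -1.523 tilt [-0.015  0.011 -1.   ] grip 25.0 F [ 0.3  0.1 -0.8] q [ 0.68  0.56 -0.13  1.77  0.09  0.84 -1.02]
total turn [0.014 0.012 0.002] shift now [ 0.0036 -0.0055  0.0465] shift after turn [ 0.003  -0.0049  0.0466]
```

```bash
python3 -m creep '[[[0.014,0.012,0.002,0.002,-0.003,0,0.01],[0,0,0,0,0,0.01,0.01],[0,0,0,0,0,0.015,0.01],[0,0,0,0,0,0.008,0.01],[0,0,0,0,0,0,0.01],[0,0,0,0,0,0,0.01]]]'; python3 -c "
from h import *
plan(.49,-.398,.0875,-1.525)
c=cam('scene');cv2.imwrite('pics/s25.png',cv2.resize(c['color'][220:400,130:370,::-1],None,fx=3,fy=3,interpolation=cv2.INTER_CUBIC))"
```

```text
t: 43.77
eef_pos: [0.4929, -0.3888, 0.1301]
tool_rot: [-0.002, 0.727, -0.687, 0.0]
contact_force: [-0.4, -0.4, -0.6]
gripper_width: 0.294
t 43.77 pos [ 0.4929 -0.3888  0.1301] xaxis yaw -1.514 tilt [ 0.003  0.003 -1.   ] grip 25.1 F [-0.4 -0.4 -0.6] q [ 0.67  0.6  -0.13  1.79  0.1   0.75 -1.03]
total turn [-0.003  0.003  0.011] shift now [0.0091 0.0035 0.0426] shift after turn [0.009  0.0033 0.0426]
```

View pics/s25.png

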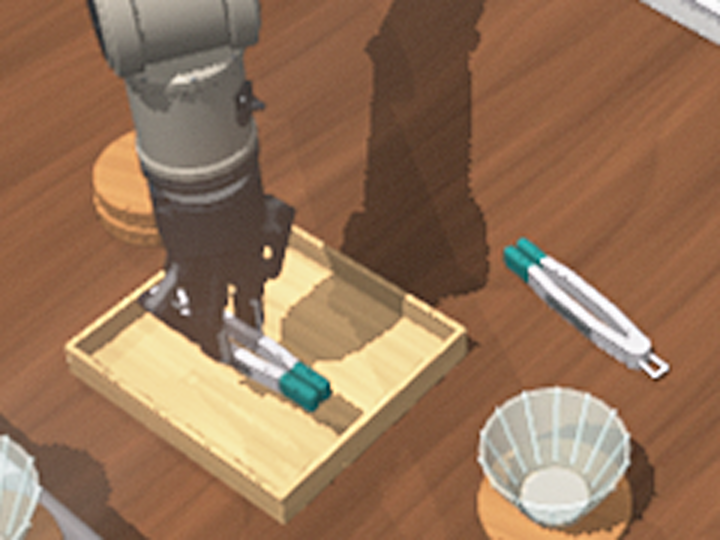

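```bash
python3 -m creep '[[[-0.003,0.003,0.011,0.008,0.002,0.008,0.01],[0,0,0,0,0,0.012,0.01],[0,0,0,0,0,0.01,0.01],[0,0,0,0,0,0.008,0.01],[0,0,0,0,0,0.002,0.01],[0,0,0,0,0,0,0.01],[0,0,0,0,0,0,0.01]]]'; python3 -c "
from h import *
plan(.49,-.398,.0875,-1.525)"
```

```text
t: 44.4
eef_pos: [0.4917, -0.398, 0.0864]
tool_rot: [0.0, 0.723, -0.691, 0.001]
contact_force: [-0.2, 1.0, 4.9]
gripper_width: 0.296
t 44.4 pos [ 0.4917 -0.398   0.0864] xaxis yaw -1.527 tilt [ 0.001 -0.001 -1.   ] grip 25.2 F [-0.2  1.   4.9] q [ 0.67  0.67 -0.12  1.8   0.12  0.68 -1.04]
total turn [-0.001 -0.001 -0.002] shift now [-0.      0.0017 -0.0011] shift after turn [-0.      0.0017 -0.0011]
```

Resting on the floor (4.9 N). Release and rise.

```bash
python3 -m creep '[[[0,0,0,0,0,-0.001,0.03],[0,0,0,0,0,0,0.04],[0,0,0,0,0,0,0.05],[0,0,0,0,0,0,0.05],[0,0,0,0,0,0,0.05],[0,0,0,0,0,-0.01,0.05],[0,0,0,0,0,-0.02,0.05],[0,0,0,0,0,-0.03,0.05],[0,0,0,0,0,-0.03,0.05],[0,0,0,0,0,-0.015,0.055],[0,0,0,0,0,0,0.06]]]' 40; python3 -c "
from h import *
tongs()
plan(.638,-.160,.2,2.995-1.571)
c=cam('scene');cv2.imwrite('pics/s26.png',cv2.resize(c['color'][220:400,130:370,::-1],None,fx=3,fy=3,interpolation=cv2.INTER_CUBIC))"
```

```text
t: 45.32
eef_pos: [0.492, -0.3978, 0.2014]
tool_rot: [-0.0, 0.723, -0.691, 0.002]
contact_force: [-0.3, 0.5, -0.5]
gripper_width: 0.699
top grasp [ 0.636 -0.159] yaw 2.998 len 0.175 wid 0.035 w@origin 0.034
scene grasp [ 0.638 -0.164] yaw 2.979 len 0.182 wid 0.039 w@origin 0.039
t 45.42 pos [ 0.491  -0.3971  0.1983] xaxis yaw -1.526 tilt [-0.  0. -1.] grip 60.4 F [-0.5 -0.5 -0.7] q [ 0.68  0.52 -0.13  1.75  0.09  0.88 -1.02]
total turn [0.    0.    0.191] shift now [-0.2303 -0.1574 -0.0017] shift after turn [-0.256  -0.1107 -0.0017]
```

View pics/s26.png

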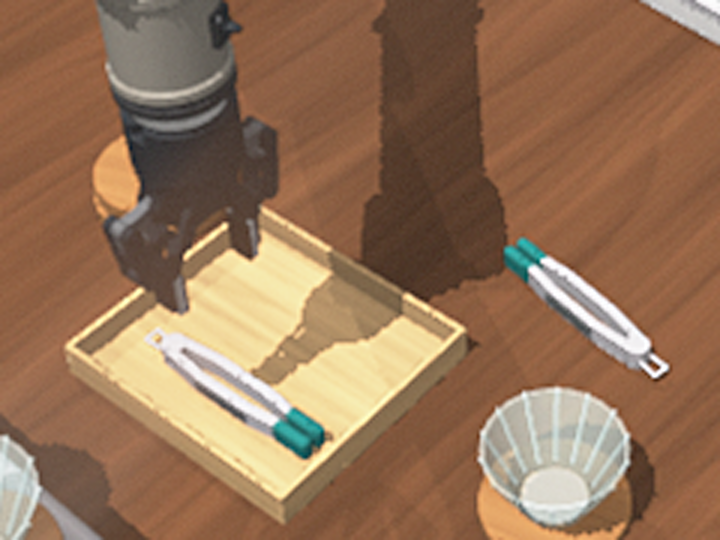

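```bash
python3 -m creep '[[[0,0,0.07,0,0,-0.005,0.06],[0,0,0.07,-0.01,-0.005,-0.005,0.06],[0,0,0.05,-0.02,-0.009,0,0.06],[0,0,0,-0.025,-0.011,0,0.06],[0,0,0,-0.025,-0.011,0,0.06],[0,0,0,-0.025,-0.011,0,0.06],[0,0,0,-0.025,-0.011,0,0.06],[0,0,0,-0.025,-0.011,0,0.06],[0,0,0,-0.025,-0.011,0,0.06],[0,0,0,-0.025,-0.011,0,0.06],[0,0,0,-0.02,-0.009,0,0.06],[0,0,0,-0.012,-0.005,0,0.06],[0,0,0,-0.005,-0.002,0,0.06],[0,0,0,0,0,0,0.06],[0,0,0,0,0,0,0.06]]]'; python3 -c "
from h import *
plan(.637,-.160,.13,2.995-1.571)"
```

```text
t: 46.72
eef_pos: [0.6229, -0.1617, 0.1784]
tool_rot: [-0.013, -0.648, 0.761, 0.021]
contact_force: [0.1, -0.7, -0.3]
gripper_width: 0.704
t 46.72 pos [ 0.6229 -0.1617  0.1784] xaxis yaw -1.732 tilt [-0.046  0.015 -0.999] grip 60.2 F [ 0.1 -0.7 -0.3] q [ 0.25  0.58 -0.12  1.7   0.07  0.91 -1.63]
total turn [ 0.048  0.008 -0.014] shift now [-0.0035 -0.0159  0.0477] shift after turn [-0.0037 -0.0137  0.0484]
```

```bash
python3 -m creep '[[[0.048,0.008,-0.014,-0.002,-0.006,0,0.06],[0,0,0,-0.001,-0.006,0.01,0.06],[0,0,0,0,0,0.015,0.06],[0,0,0,0,0,0.01,0.06],[0,0,0,0,0,0,0.06],[0,0,0,0,0,0,0.06]]]'; python3 -c "
from h import *
plan(.637,-.160,.081,2.995-1.571)
c=cam('scene');cv2.imwrite('pics/s27.png',cv2.resize(c['color'][180:380,230:470,::-1],None,fx=3,fy=3,interpolation=cv2.INTER_CUBIC))"
```

```text
t: 47.22
eef_pos: [0.6315, -0.1709, 0.1392]
tool_rot: [-0.004, -0.649, 0.761, 0.0]
contact_force: [0.2, 0.8, 0.6]
gripper_width: 0.704
t 47.22 pos [ 0.6315 -0.1709  0.1392] xaxis yaw -1.73 tilt [-0.006 -0.004 -1.   ] grip 60.1 F [0.2 0.8 0.6] q [ 0.25  0.63 -0.11  1.72  0.1   0.8  -1.64]
total turn [ 0.005 -0.005 -0.013] shift now [-0.012  -0.004   0.0581] shift after turn [-0.0116 -0.0038  0.0582]
```

View pics/s27.png

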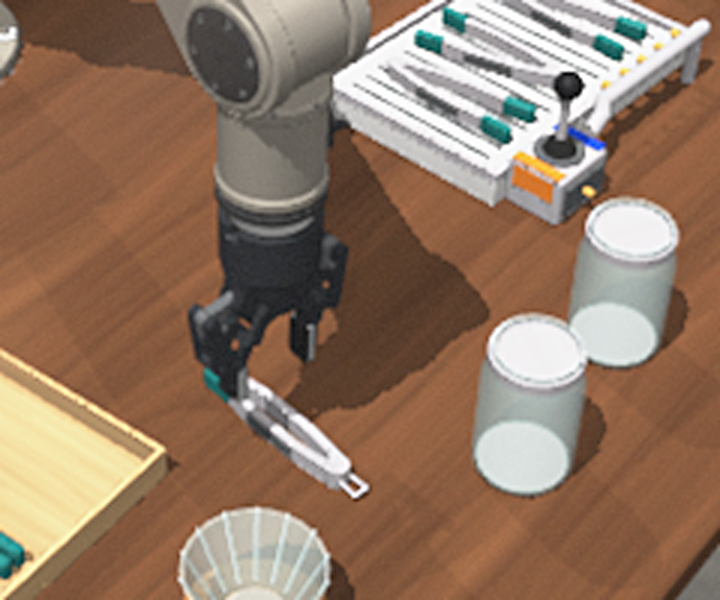

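```bash
python3 -m creep '[[[0.005,-0.005,-0.013,-0.01,-0.004,0,0.06],[0,0,0,0,0,0.012,0.06],[0,0,0,0,0,0.014,0.06],[0,0,0,0,0,0.012,0.06],[0,0,0,0,0,0.006,0.06],[0,0,0,0,0,0.002,0.06],[0,0,0,0,0,0,0.06],[0,0,0,0,0,0,0.06]]]'; python3 -c "
from h import *
plan(.637,-.160,.081,2.995-1.571)"
```

```text
t: 47.93
eef_pos: [0.6377, -0.1608, 0.0883]
tool_rot: [0.0, -0.654, 0.757, 0.0]
contact_force: [0.4, -0.2, 0.5]
gripper_width: 0.703
t 47.93 pos [ 0.6377 -0.1608  0.0883] xaxis yaw -1.716 tilt [-0.  0. -1.] grip 60.1 F [ 0.4 -0.2  0.5] q [ 0.23  0.7  -0.11  1.73  0.11  0.72 -1.65]
total turn [0.    0.    0.002] shift now [-0.0007  0.0008  0.0073] shift after turn [-0.0007  0.0008  0.0073]
```

```bash
python3 -m creep '[[[0,0,0,0,0,0.007,0.06],[0,0,0,0,0,0,0.06],[0,0,0,0,0,0,0.04],[0,0,0,0,0,0,0.015],[0,0,0,0,0,0,0.015],[0,0,0,0,0,0,0.015],[0,0,0,0,0,0,0.015],[0,0,0,0,0,0,0.015],[0,0,0,0,0,0,0.01]]]' 60;python3 -c "
from h import *
plan(.478,-.308,.18,-1.525)"; python3 -m creep '[[[0,0,0,0,0,-0.015,0.01],[0,0,0,0,0,-0.025,0.01],[0,0,0,0,0,-0.025,0.01],[0,0,0,0,0,-0.025,0.01],[0,0,0,0,0,-0.015,0.01],[0,0,0,0,0,0,0.01]]]'; python3 -c "
from h import *
plan(.478,-.308,.18,-1.525)
c=cam('scene');cv2.imwrite('pics/s28.png',cv2.resize(c['color'][180:380,230:470,::-1],None,fx=3,fy=3,interpolation=cv2.INTER_CUBIC))"
```

```text
t: 48.68
eef_pos: [0.6387, -0.1612, 0.0828]
tool_rot: [0.001, -0.654, 0.757, -0.001]
contact_force: [-0.0, 0.3, -0.1]
gripper_width: 0.295
t 48.68 pos [ 0.6387 -0.1612  0.0828] xaxis yaw -1.717 tilt [ 0.003 -0.    -1.   ] grip 25.2 F [-0.   0.3 -0.1] q [ 0.23  0.71 -0.11  1.73  0.11  0.7  -1.65]
total turn [-0.003  0.    -0.192] shift now [ 0.1686  0.1374 -0.0977] shift after turn [ 0.1393  0.1672 -0.0972]
t: 49.18
eef_pos: [0.6371, -0.1611, 0.1948]
tool_rot: [-0.0, -0.654, 0.757, 0.0]
contact_force: [1.3, -0.4, -0.1]
gripper_width: 0.296
t 49.18 pos [ 0.6371 -0.1611  0.1948] xaxis yaw -1.716 tilt [-0.001  0.    -1.   ] grip 25.3 F [ 1.3 -0.4 -0.1] q [ 0.24  0.56 -0.12  1.69  0.08  0.9  -1.63]
total turn [ 0.001  0.    -0.191] shift now [0.1685 0.1361 0.0149] shift after turn [0.1395 0.1657 0.0148]
```

View pics/s28.png

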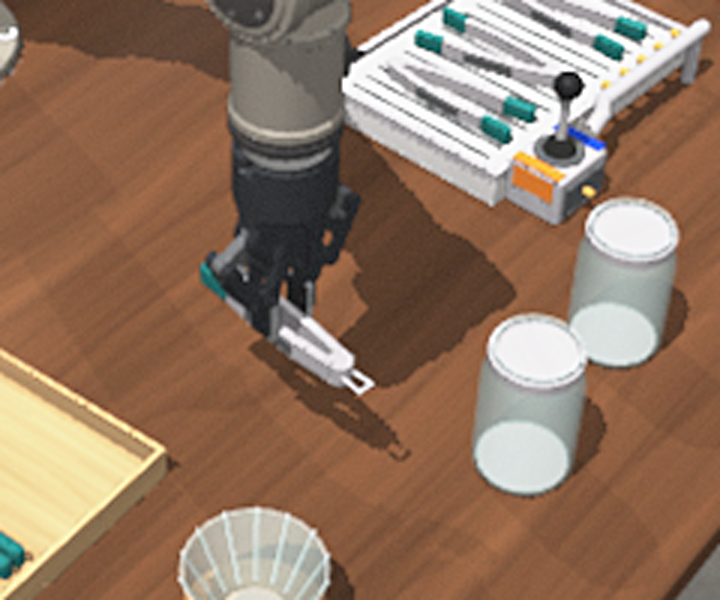

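```bash
python3 -m creep '[[[0,0,-0.07,0,0,0,0.01],[0,0,-0.07,0.007,0.008,0,0.01],[0,0,-0.05,0.014,0.016,0,0.01],[0,0,0,0.018,0.021,0,0.01],[0,0,0,0.018,0.021,0,0.01],[0,0,0,0.018,0.021,0,0.01],[0,0,0,0.018,0.021,0,0.01],[0,0,0,0.018,0.021,0,0.01],[0,0,0,0.012,0.016,0,0.01],[0,0,0,0.006,0.008,0,0.01],[0,0,0,0,0,0,0.01],[0,0,0,0,0,0,0.01]]]'; python3 -c "
from h import *
plan(.478,-.308,.13,-1.525)"
```

```text
t: 50.23
eef_pos: [0.4778, -0.2966, 0.183]
tool_rot: [0.002, 0.728, -0.686, -0.009]
contact_force: [-0.3, 0.4, -1.9]
gripper_width: 0.296
t 50.23 pos [ 0.4778 -0.2966  0.183 ] xaxis yaw -1.512 tilt [-0.016  0.01  -1.   ] grip 25.3 F [-0.3  0.4 -1.9] q [ 0.57  0.45 -0.16  1.91  0.1   0.8  -1.15]
total turn [0.015 0.01  0.013] shift now [ 0.0119 -0.0003  0.0528] shift after turn [0.0114 0.0004 0.053 ]
```

```bash
python3 -m creep '[[[0.015,0.01,0.013,0.006,0,0,0.01],[0,0,0,0.005,0,0.012,0.01],[0,0,0,0,0,0.015,0.01],[0,0,0,0,0,0.01,0.01],[0,0,0,0,0,0,0.01],[0,0,0,0,0,0,0.01]]]'; python3 -c "
from h import *
plan(.478,-.308,.089,-1.525)
c=cam('scene');cv2.imwrite('pics/s29.png',cv2.resize(c['color'][220:400,130:370,::-1],None,fx=3,fy=3,interpolation=cv2.INTER_CUBIC))"
```

```text
t: 50.73
eef_pos: [0.4846, -0.3037, 0.1419]
tool_rot: [-0.002, 0.726, -0.688, 0.002]
contact_force: [0.4, -0.8, 0.3]
gripper_width: 0.293
t 50.73 pos [ 0.4846 -0.3037  0.1419] xaxis yaw -1.517 tilt [ 0.005  0.001 -1.   ] grip 25.0 F [ 0.4 -0.8  0.3] q [ 0.57  0.52 -0.15  1.93  0.11  0.7  -1.16]
total turn [-0.006  0.001  0.008] shift now [0.004  0.0071 0.0529] shift after turn [0.004  0.0068 0.0529]
```

View pics/s29.png

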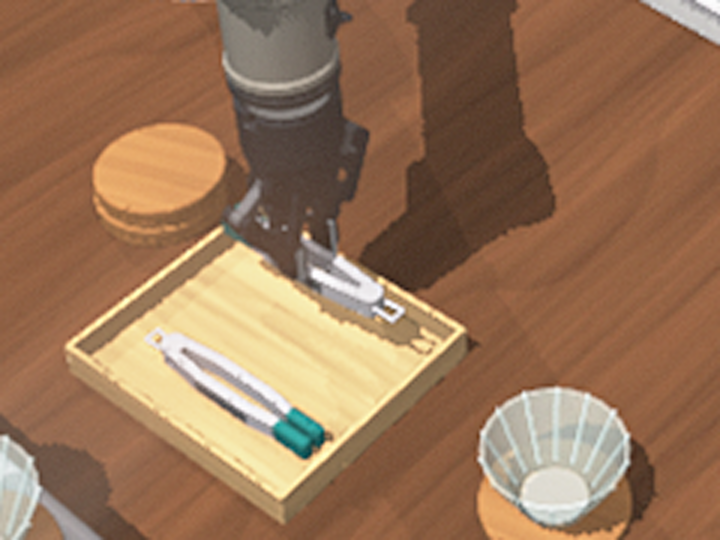

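```bash
python3 -m creep '[[[-0.006,0.001,0.008,0.008,0.005,0.006,0.01],[0,0,0,0,0.001,0.013,0.01],[0,0,0,0,0,0.012,0.01],[0,0,0,0,0,0.01,0.01],[0,0,0,0,0,0.004,0.01],[0,0,0,0,0,0,0.01],[0,0,0,0,0,0,0.01]]]'; python3 -c "
from h import *
plan(.478,-.312,.089,-1.525)"
```

```text
t: 51.37
eef_pos: [0.4797, -0.3144, 0.095]
tool_rot: [0.0, 0.723, -0.691, 0.001]
contact_force: [-0.9, 0.2, -0.5]
gripper_width: 0.3
t 51.37 pos [ 0.4797 -0.3144  0.095 ] xaxis yaw -1.526 tilt [ 0.001 -0.002 -1.   ] grip 25.6 F [-0.9  0.2 -0.5] q [ 0.57  0.59 -0.13  1.94  0.13  0.62 -1.17]
total turn [-0.001 -0.002 -0.001] shift now [-0.0025  0.0016  0.006 ] shift after turn [-0.0024  0.0016  0.006 ]
```

```bash
python3 -m creep '[[[0,0,0,-0.002,0.001,0.006,0.01],[0,0,0,0,0,0,0.01],[0,0,0,0,0,0,0.01],[0,0,0,0,0,0,0.03],[0,0,0,0,0,0,0.04],[0,0,0,0,0,0,0.05],[0,0,0,0,0,0,0.05],[0,0,0,0,0,0,0.05],[0,0,0,0,0,-0.01,0.05],[0,0,0,0,0,-0.02,0.05],[0,0,0,0,0,-0.03,0.05],[0,0,0,0,0,-0.04,0.05],[0,0,0,0,0,-0.04,0.055],[0,0,0,0,0,-0.03,0.06],[0,0,0,0,0,-0.01,0.06],[0,0,0,0,0,0,0.06]]]' 40; python3 -c "
from h import *
plan(.478,-.312,.089,-1.525)
c=cam('scene');cv2.imwrite('pics/s30.png',c['color'][...,::-1])
a=ortho(c,0.33,0.68,-0.53,-0.20,0.02,0.001)
b=ortho(c,0.33,0.68,0.16,0.56,0.045,0.001)
cv2.imwrite('pics/o30.png',np.hstack([b,a])[...,::-1])"
```

```text
t: 52.7
eef_pos: [0.4784, -0.3112, 0.2833]
tool_rot: [-0.0, 0.723, -0.691, 0.003]
contact_force: [0.9, 0.3, -0.4]
gripper_width: 0.703
t 52.7 pos [ 0.4784 -0.3112  0.2833] xaxis yaw -1.525 tilt [ 0.004 -0.003 -1.   ] grip 60.0 F [ 0.9  0.3 -0.4] q [ 0.6   0.33 -0.17  1.83  0.07  0.98 -1.12]
total turn [-0.004 -0.004  0.   ] shift now [0.     0.0012 0.1943] shift after turn [0.0007 0.0004 0.1943]
```

View pics/s30.png

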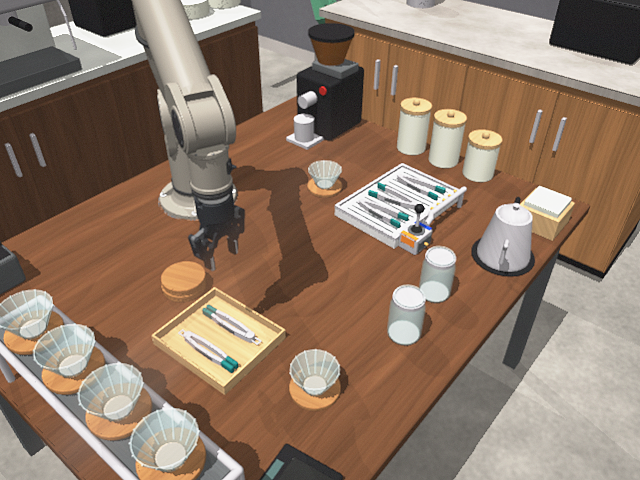

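View pics/o30.png

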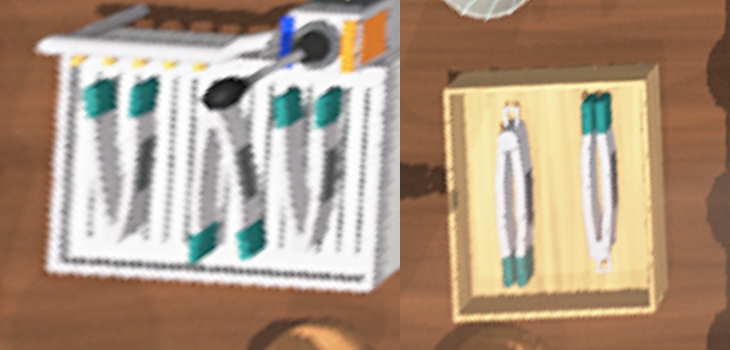

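```bash
python3 - <<'E'
from h import *
c=cam('scene');W=cloud(c);hsv=cv2.cvtColor(c['color'],cv2.COLOR_RGB2HSV)
teal=((hsv[...,0]>75)&(hsv[...,0]<100)&(hsv[...,1]>100)).astype(np.uint8)
k,l,st,ce=cv2.connectedComponentsWithStats(teal)
for i in range(1,k):
    if st[i,4]<15: continue
    P=W[l==i]; m=np.nanmedian(P,0)
    if abs(m[1])<.6 and .3<m[0]<.8: print(m.round(3),'z p95',np.nanpercentile(P[:,2],90).round(3),st[i,4])
cv2.imwrite('pics/top31.png',cam('top')['color'][...,::-1])
E
```

```text
[0.435 0.36  0.043] z p95 0.046 40
[0.581 0.465 0.042] z p95 0.048 52
[0.438 0.312 0.042] z p95 0.049 45
[0.582 0.42  0.043] z p95 0.048 49
[0.571 0.274 0.043] z p95 0.048 58
[0.57  0.235 0.043] z p95 0.047 54
[ 0.568 -0.396  0.022] z p95 0.026 165
```

View pics/top31.png

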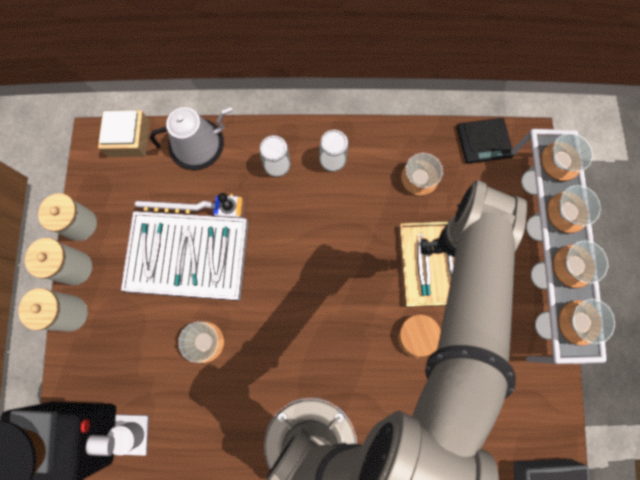

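The top view shows all three open pairs inside the deck rim (u 140–230, v 220–290). Both locked pairs are in the tray, the stick is upright, and no other tongs are on the bar. Head tops measure about 48 mm on the deck and 26 mm in the tray, which is flat on each surface.

```bash
python3 -c "
from station import hand_in; print(hand_in())"
```

```text
the job is handed in; nothing more can be done
None
```

I found five pairs of tongs on the bar and cleared them all. The three open pairs lie on the rinse deck and the two locked pairs in the wooden tray. The job was handed in at about 53 s of the 210 s allowed; it gives no verdict.

- **Rinse stick:** once all three open pairs were on the deck, I held the stick towards blue. The force on the gripper put it at about 0.3 rad, for roughly 7 s. I let it back slowly and never pushed it towards orange. I judged its angle, and that it came back upright, from force and pictures, because the joint value can't be read.
- **Open pairs:** the last pictures show all three flat, apart and inside the rim. Their head tops measure about 48 mm above the bar, as expected for tongs lying on the grate.
- **Locked pairs:** both lie apart inside the tray. The depth reading covered only one, at about 26 mm, as expected on the tray floor. The other was too small in that reading, so I judged it by picture alone.
- **Everything else:** drippers, jars and saucers look where they were at the start, though I compared them only by eye. I saw no pair knocked aside and no grip slip, and no check failed or disagreed. The gripper was clear of everything at hand-in.

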